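Shear the amber filter plate off the plate stack onto the light box

ROBOT

A 6-joint arm with a two-finger parallel gripper is mounted at the origin on the work surface. World frame = base frame: x ahead of the robot, y to its left, z up, the work surface at z = 0. Lengths are in mm, angles in rad, forces in N, time in s.
With the tool pointing down it reaches from about 300 to 775 mm from the base axis. Payload 14.6 kg.
Tool frame: the origin (TCP) lies midway between the tips of the shut fingers; the grasp point (between the pads) lies 19 mm behind it; z points along the fingers, x is the direction in which the jaws open and shut, and the axes are right-handed (so a half turn about z gives the same grasp; the last joint's range is limited). The gripper opens to 94 mm and grips with 3 to 60 N. Pads are 16 mm wide; open, the fingers measure 119 mm over their backs; the gripper's body (75 mm by 177 mm) begins 78 mm behind the grasp point.
Start: joints at [1.125, 0.3, 1.521, -0, 1.321, -0.067], TCP at [203.39, 511.001, 205.446] pointing down, gripper open.
Joint ranges: [-3.03, 3.03], [-0.79, 2.21], [0.23, 2.52], [-1.04, 4.18], [0, 3.07], [-2.55, 2.55]. Speed limits (rad/s): [2.22, 2.22, 2.57, 3.14, 3.14, 3.14].

INTERFACE

Orientations are given as a rotation vector (axis times angle).
In Python, from cell import r, imaging, spotter gives the robot as it stands.
- The arm moves only by the tool servo_tool, never from a script. Its arguments are lists of equal length, an entry for each row: "fingers": the gripper's target within -1 to 1 (shut at 1, half-way at 0, fully open at -1); "linear": the shift along the tool's x, y, z in mm, a list of three; "angular": the turn, a rotation vector about the tool's x, y, z in rad, a list of three. In form: {"fingers": [fingers, ...], "linear": [[tx, ty, tz], ...], "angular": [[wx, wy, wz], ...]}. A call has 1 to 20 rows; each row is the pose to reach, as a shift and turn from the pose commanded when the call began, along the tool's axes at that moment; what a row does not reach only later rows make up. A row lasts 1/12 s, in which the tool goes at most 41.7 mm and 7.16 degrees, less where a joint would pass 70% of its speed; a pose out of reach is approached as far as the arm can. A call with a gripper value outside its range is refused whole. The fingers move at their own pace and stop on an object; "newtons" is the grip in N (left out, the last holds). Time passes only in rows, so rows that repeat a pose let the fingers close. It gives the time, the measured TCP pose, the force and the opening at its end, in the units of the state.
- r.get_obs(): the state, without advancing time (a new reading comes with each control period).
- imaging.capture(name): name is "side" or "top"; returns a dict with "pixels" (480x640x3 uint8, red, green, blue), "mtx" (3x3 intrinsics, pixels), "k1" (the pictures are not rectified: a ray, as slopes to the right and down, at radius r is drawn at 1 + k1 r^2 times it, then the intrinsics apply), "rvec" (rotation vector, rad) and "tvec" (3), from world to camera coordinates, as OpenCV has them. Camera axes: x right, y down, z forward; pixel columns grow to the right and rows downward; lengths in mm; the calibration is good to about 2 mm. A picture is of the moment at which its call begins. There is no depth.
- r.job_done(): hands the job in, once; it reports no verdict.
Trained networks look in a picture, given as the dict that the camera call returned (one of the last four; its "shot" number tells which), for a name from the list of things; names that differ only in an ending like _2 or _b are one class to them, and where a whole thing is asked for, a point or a joint stands for the part that bears it (a point fixed in the world has none). Each returns a list of dicts, best first, with "p" (0 to 1); they miss things now and then, are a little off and sometimes report something else, mostly with a low value. They report only what shows in the picture. A call takes as long as a camera call. They do not tell look-alikes from the thing itself.
- spotter.silhouettes(query, picture): "region" (480x640 bool, what is visible of it) and "location" ([column, row] in pixels, amid what is visible of it).
- spotter.spot_point(query, picture): "location" ([column, row] in pixels: a listed point, or the origin of a listed thing).
The state is a dict: "clock": time; "qpos": joint angles; "joint_velocities": joint speeds; "tau": joint torques, N m; "ee_pos": TCP position; "tcp_rot": TCP orientation; "wrist_force": force on the tool from outside, world axes, zero at the start; "ft_torque": the same for the moment, N m; "gripper_width": opening from 0.0 (shut) to 1.0 (fully open).
Only numpy, scipy, OpenCV 4.12 (cv2) and the standard library are available. Lean on these libraries where they do the work, as an engineer would, in place of code of your own. Each camera call takes 0.05 s, during which the arm holds its last target.

TASK

Slide the amber filter plate off the top of the stack of green glass plates, across onto the light box beside it, and bring it fully home in the corner, flush against both of the light box's black stop rails. Press and push only gently and never lift the plate off; leave the glass plates in their rack and everything else on the bench as they are.

Things in the scene. Friction and masses are not known exactly. Their poses are not given: they have to be found in the camera images.
- amber_plate: amber acrylic filter plate, smooth flat slab, 80 x 100 x 6 mm (its x, y, z), about 60 g; origin at the centre of its underside, z up. Starts on top of the stack, its upper face 1 mm above the rack walls, so its edges cannot be gripped there: drag it by fingertip pressure from above. Brittle: over 20 N from the fingers cracks it
- light_box: white blue-light box, fixed, 130 x 140 x 40 mm; origin at the centre of its underside, z up. Its flat top lies 1.5 to 4.5 mm lower than the amber plate's underside at the start. The rack is at its -x side, gap 3 to 21 mm. Two black rails stand 5 mm above its top: end rail along y, inner face at x = +57 mm; side rail along x, inner face at y = +62 mm, spanning x = -33 to +57 mm
- home (a point): where the amber plate's origin is when home against both rails: on the light box's top at x = +17, y = +12, z = +40 mm of the light box frame; the plate's x and y are then parallel to the light box's
- amber_top (a point): centre of the amber plate's upper face, 6 mm above its origin: the place to press. Acrylic, glass, rack and light box are slippery on one another (friction about 0.3), rubber fingertips grip better: 3 to 8 N of pressure drags it. Contact is stiff: touch down at 4 mm/s or slower (10 mm/s may crack it), stop at the first newtons
- rack: grey plate rack, fixed, 92 x 120 mm, open towards the light box (its +x side); turned at most 0.06 rad against the light box; origin on its underside below the stack's nominal centre. Floor 24 mm up; 8 mm walls, inner faces at x = -42, y = +52 and -52 mm, tops 47 mm up; open edge at x = +42 mm
- glass_1: lowest of three green-tinted glass plates stacked in the rack, each 80 x 100 x 6 mm, 120 g, origin at the centre of the underside; must stay put (within 6 mm)
- glass_2: middle glass plate, same kind; must stay put
- glass_3: uppermost glass plate, directly below the amber plate, same kind; must stay put, nothing but its own weight and friction keeps it from following the amber plate out of the open side
- board: white board, fixed, 260 x 170 x 6 mm, on which rack and light box stand; origin at the centre of its underside
- tip_box: blue box with pink lid, 85 x 120 x 65 mm, origin at the centre of the underside; bystander
- wash_bottle: white bottle with red cap, 68 mm across, 170 mm tall, origin under it; bystander
- media_bottle: clear bottle with orange cap, 70 mm across, 150 mm tall, origin under it; bystander
- tube_rack: yellow tube block, 70 x 130 x 40 mm, origin under it; bystander
- timer: white timer slab with blue keys, 65 x 100 x 18 mm, origin under it; bystander
- dishes: stack of three flat round dishes, 90 mm across, 42 mm tall, origin under it; bystander
Things that resemble listed ones, but are neither listed nor needed, are in the scene too. What is meant by the amber_plate is not grey, purple or turquoise, and is the smaller of those in its own colour.

How it is judged:
By the outcome, as a careful person would: the job done as asked, in the order asked, and still so for the second after the job is handed in, with the robot touching nothing.
It also fails if it takes over 72 s, if anything falls off the work surface, if the arm or the gripper's body presses on something with over 40 N, if the wrist force passes 120 N, or if a joint passes its speed limit or range.

## Working session

There is one attempt and no reset: what is moved stays moved. The work goes in short steps, Python scripts to look and compute and a tool call to move; the robot and the scene stay as the last step left them, time stands still between calls to the robot, and variables do not carry over. Pictures are saved under pics/ and viewed, and the job is handed in when it is done.

Besides the shell and the picture viewer there is one more tool, called after "Request:" as name(argument=value, ...), one argument or row to a line, values as JSON. servo_tool: Moves the arm, as the interface text tells. Its arguments: {"type":"object","properties":{"fingers":{"type":"array","items":{"type":"number"}},"linear":{"type":"array","items":{"type":"array","items":{"type":"number"}}},"angular":{"type":"array","items":{"type":"array","items":{"type":"number"}}},"newtons":{"type":"number"}},"required":["fingers","linear","angular"]}

```bash
mkdir -p pics; ls; cat > h.py <<'E'
import numpy as np, cv2, pickle
from cell import r, imaging, spotter
def cap(n,tag):
    p=imaging.capture(n); cv2.imwrite(f'pics/{tag}.png',p['pixels'][:,:,::-1]); pickle.dump({k:v for k,v in p.items()},open(f'pics/{tag}.pkl','wb')); return p
def proj(p,X):
    X=np.atleast_2d(np.array(X,float)); R=cv2.Rodrigues(np.array(p['rvec'],float))[0]
    c=X@R.T+np.array(p['tvec'],float).ravel(); s=c[:,:2]/c[:,2:]; s=s*(1+p['k1']*(s**2).sum(1,keepdims=True))
    K=np.array(p['mtx']); return s@K[:2,:2].T+K[:2,2]
def ray(p,uv):
    K=np.array(p['mtx']); d=(np.array(uv,float)-K[:2,2])/[K[0,0],K[1,1]]
    s=d.copy()
    for _ in range(20): s=d/(1+p['k1']*(s**2).sum())
    R=cv2.Rodrigues(np.array(p['rvec'],float))[0]; return -R.T@np.array(p['tvec'],float).ravel(), R.T@np.array([*s,1])
def atz(p,uv,z):
    o,d=ray(p,uv); return o+d*(z-o[2])/d[2]
E
python3 - <<'E'
from h import *
for n in('side','top'):
    p=cap(n,n+'0'); print(n,p['mtx'],p['k1'],p['rvec'],p['tvec'],ray(p,(320,240)))
    for q in('amber_plate','light_box','rack','board'):
        for d in spotter.silhouettes(q,p)[:4]: print(q,d['p'],d['location'],d['region'].sum())
    for q in('amber_top','home','light_box','rack'):
        for d in spotter.spot_point(q,p)[:4]: print('pt',q,d['p'],d['location'])
print(r.get_obs())
E
```

```text
pics
side [[577.11991587   0.         330.60953321]
 [  0.         577.11991587 240.60253027]
 [  0.           0.           1.        ]] -0.17598107624690817 [ 2.0600268  -0.68317854  0.34024817] [-390.35400456  219.16974943 1191.70197328] (array([-185.30620402, -949.21354354,  827.78045433]), array([ 0.46781689,  0.69473896, -0.54664817]))
amber_plate 0.89 [387.5, 302.1] 2014
amber_plate 0.83 [341.8, 238.4] 773
amber_plate 0.83 [292.4, 298.1] 1060
amber_plate 0.64 [443.8, 267.1] 879
light_box 0.86 [363.5, 221.6] 1887
rack 0.56 [337.0, 255.4] 1238
rack 0.47 [362.1, 261.1] 599
board 0.88 [360.8, 260.2] 759
pt amber_top 0.88 [342.2, 241.1]
pt amber_top 0.88 [386.6, 302.9]
pt amber_top 0.83 [292.4, 296.8]
pt amber_top 0.73 [441.9, 265.8]
pt home 0.83 [357.8, 216.2]
pt light_box 0.68 [360.0, 231.3]
pt rack 0.66 [342.1, 253.7]
top [[468.80314391   0.         325.25971883]
 [  0.         468.80314391 247.28059782]
 [  0.           0.           1.        ]] 0.02979485326904287 [ 2.18953534 -2.14070025  0.0744864 ] [  10.83492111  472.18755711 1187.22913032] (array([ 363.58311008,   -5.29732
[... 540 characters left out ...]
pt rack 0.84 [334.2, 229.3]
{'clock': 0.9, 'qpos': array([ 1.12539694e+00,  2.99912475e-01,  1.52099735e+00, -1.71762140e-06,
        1.32069076e+00, -6.65449920e-02]), 'joint_velocities': array([-0.00054114,  0.00045447, -0.00187405,  0.00225283,  0.00176382,
        0.00104075]), 'tau': array([ 1.90520768e-03, -5.31650448e+01, -3.52919590e+01,  7.08785676e-02,
        2.10909691e-02, -8.57790315e-05]), 'ee_pos': array([203.39325945, 511.00306566, 205.43985578]), 'tcp_rot': array([ 2.59998937e+00,  1.76341301e+00, -9.43326610e-06]), 'wrist_force': array([ 0.32221444,  0.65349831, -0.05449766]), 'ft_torque': array([ 0.02129563, -0.03381089,  0.04143942]), 'gripper_width': 1.0038807322762853}
```

View pics/top0.png

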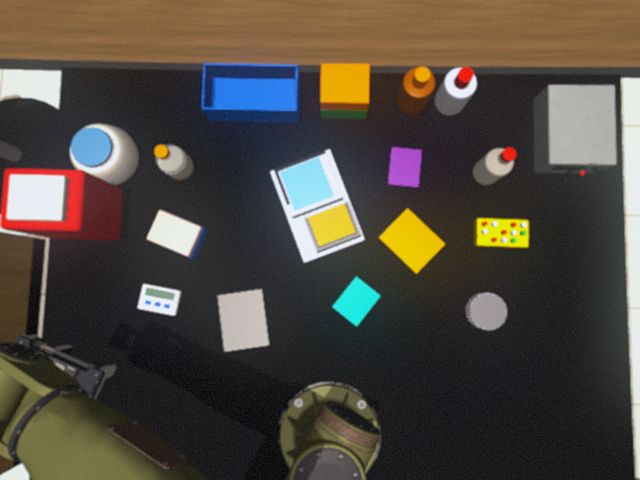

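View pics/side0.png

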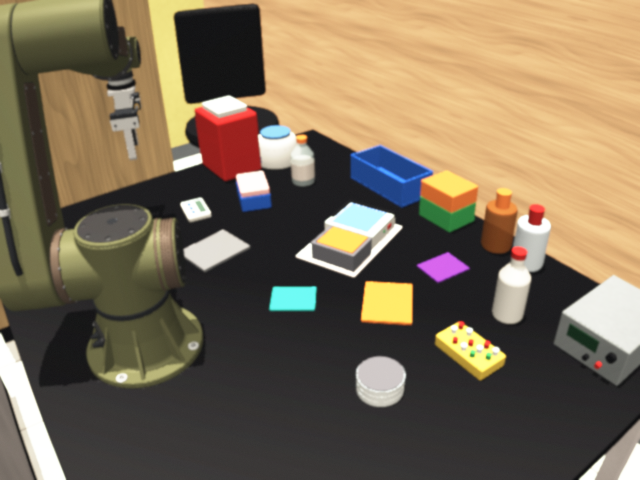

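```bash
python3 - <<'E'
import cv2,numpy as np
a=cv2.imread('pics/top0.png')[140:270,250:400]; cv2.imwrite('pics/top0c.png',cv2.resize(a,None,fx=5,fy=4.6,interpolation=cv2.INTER_CUBIC) if 0 else cv2.resize(a,None,fx=4.5,fy=4.5,interpolation=cv2.INTER_CUBIC))
a=cv2.imread('pics/side0.png')[180:300,280:430]; cv2.imwrite('pics/side0c.png',cv2.resize(a,None,fx=5,fy=5,interpolation=cv2.INTER_CUBIC))
E
```

```text
(no output)
```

View pics/top0c.png

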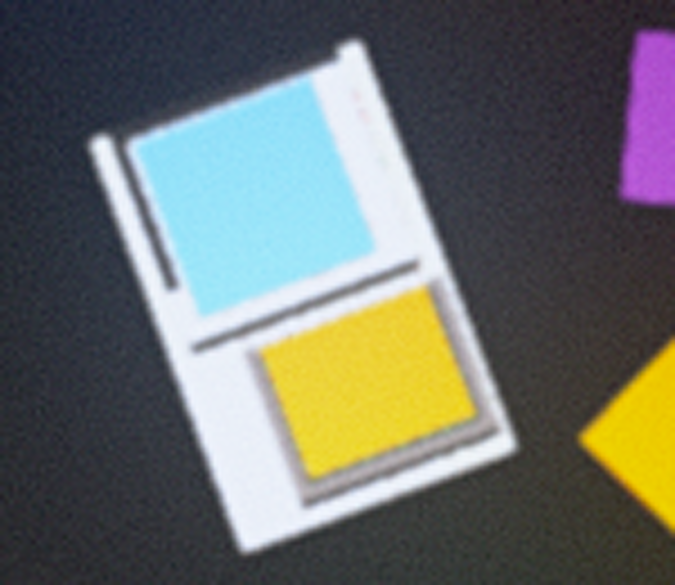

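View pics/side0c.png

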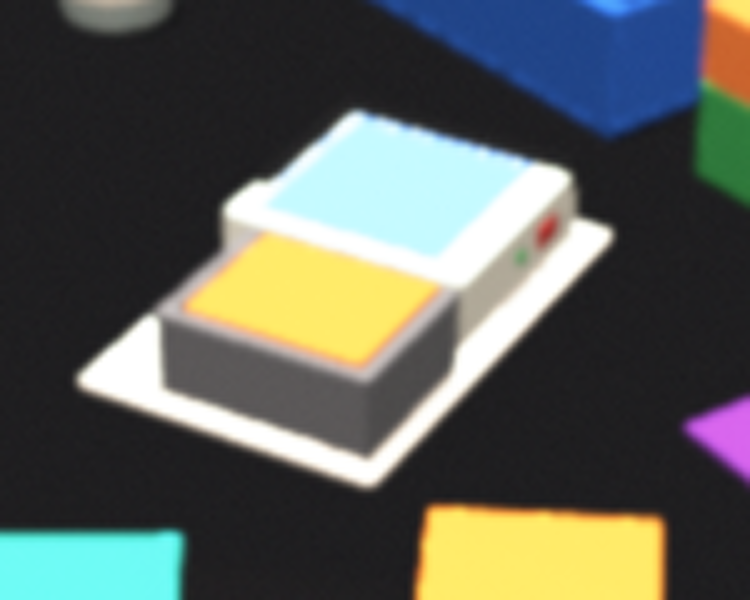

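```bash
cat > m1.py <<'E'
from h import *
pt=pickle.load(open('pics/top0.pkl','rb')); ps=pickle.load(open('pics/side0.pkl','rb'))
def quad(p,box,z):
    x0,y0,x1,y1=box; hsv=cv2.cvtColor(p['pixels'],cv2.COLOR_RGB2HSV)
    m=((hsv[...,0]>15)&(hsv[...,0]<35)&(hsv[...,1]>110)&(hsv[...,2]>120)).astype(np.uint8); k=np.zeros_like(m);k[y0:y1,x0:x1]=1;m*=k
    c=max(cv2.findContours(m,cv2.RETR_EXTERNAL,cv2.CHAIN_APPROX_NONE)[0],key=cv2.contourArea)[:,0]
    w=np.array([atz(p,u,z)[:2] for u in c])
    return cv2.minAreaRect(w.astype(np.float32)), w
for p,b in((pt,(295,195,362,255)),(ps,(310,222,378,262))):
    rc,w=quad(p,b,54); print(rc, w.mean(0)); print(cv2.boxPoints(rc))
# light box clicks
f=lambda x,y:(250+x/4.5-.4,140+y/4.5-.4)
for n,u,z in(('endrail inner L',(132,145),46),('endrail inner R',(312,80),46),('box corner TL',(93,138),51),('box TR',(360,40),46),('siderail end',(172,290),51)):
    print(n,atz(pt,f(*u),z))
for n,u,z in (('home',(301.3,178.9),46),('lb',(311.6,189.7),6),('rack',(334.2,229.3),6)): print(n,atz(pt,u,z))
for n,u,z in (('home',(357.8,216.2),46),('lb',(360,231.3),6),('rack',(342.1,253.7),6)): print(n,atz(ps,u,z))
E
python3 m1.py
```

```text
((526.3346557617188, 6.4344024658203125), (78.35906219482422, 100.48126983642578), 22.415660858154297) [526.61349461   6.48183749]
[[470.95755   37.938885]
 [509.27335  -54.9502  ]
 [581.7118   -25.07008 ]
 [543.396     67.819   ]]
((520.991455078125, 5.3483123779296875), (79.91219329833984, 100.65603637695312), 22.726991653442383) [520.58731066   4.63078686]
[[464.69394   36.332012]
 [503.58142  -56.50871 ]
 [577.28894  -25.635387]
 [538.4015    67.20534 ]]
endrail inner L [661.34131803 144.32666993  46.        ]
endrail inner R [700.99649408  42.61707265  46.        ]
box corner TL [663.69116467 165.99961914  51.        ]
box TR [724.76914983  15.75955713  46.        ]
siderail end [577.29415298 118.45578414  51.        ]
home [644.00756283  86.39408157  46.        ]
lb [625.06446797  61.47728548   6.        ]
rack [ 5.20987723e+02 -4.81215255e-01  6.00000000e+00]
home [628.67811965  76.89836183  46.        ]
lb [626.38692047  64.31394496   6.        ]
rack [525.59290592   9.62005749   6.        ]
```

```bash
python3 - <<'E'
from m1 import *
for nm,p,b,x in (('t',pt,(250,140,350,215),0),('s',ps,(320,195,400,235),0)):
    x0,y0,x1,y1=b; hsv=cv2.cvtColor(p['pixels'],cv2.COLOR_RGB2HSV)
    m=((hsv[...,0]>80)&(hsv[...,0]<105)&(hsv[...,1]>40)&(hsv[...,2]>180)).astype(np.uint8); k=np.zeros_like(m);k[y0:y1,x0:x1]=1;m*=k
    c=max(cv2.findContours(m,cv2.RETR_EXTERNAL,cv2.CHAIN_APPROX_NONE)[0],key=cv2.contourArea)[:,0]
    w=np.array([atz(p,u,46)[:2] for u in c]).astype(np.float32); rc=cv2.minAreaRect(w); print(nm,rc); print(cv2.boxPoints(rc))
# overlay hypotheses
def overlay(p,b,s,lb,rk,name):
    x0,y0,x1,y1=b; im=cv2.resize(np.ascontiguousarray(p['pixels'][y0:y1,x0:x1,::-1]),None,fx=s,fy=s,interpolation=cv2.INTER_CUBIC)
    def dr(pose,pts,z,col):
        cx,cy,a=pose; c,s_=np.cos(a),np.sin(a); X=[(cx+c*u-s_*v,cy+s_*u+c*v,z) for u,v in pts]
        q=(proj(p,X)-[x0,y0]+.5)*s-.5; cv2.polylines(im,[np.round(q).astype(np.int32)],True,col,1,cv2.LINE_AA)
    R=lambda a,b_,c,d:[(a,b_),(c,b_),(c,d),(a,d)]
    dr(lb,R(-65,-70,65,70),46,(0,0,255)); dr(lb,R(57,-65,64,69),51,(0,200,0)); dr(lb,R(-33,62,57,69),51,(255,0,255)); dr(lb,R(-23,-38,57,62),52,(0,0,0))
    dr(rk,R(-40,-50,40,50),54,(255,0,0)); dr(rk,R(-50,-60,42,60),53,(0,0,255))
    cv2.imwrite(name,im)
a=np.radians(22.4)
overlay(pt,(250,140,400,270),5,(628.5,63,np.radians(21.6)),(526.3,6.4,a),'pics/ovt.png')
overlay(ps,(280,180,430,300),5,(625,62,np.radians(21.6)),(521,5.3,a),'pics/ovs.png')
E
```

```text
((526.3346557617188, 6.4344024658203125), (78.35906219482422, 100.48126983642578), 22.415660858154297) [526.61349461   6.48183749]
[[470.95755   37.938885]
 [509.27335  -54.9502  ]
 [581.7118   -25.07008 ]
 [543.396     67.819   ]]
((520.991455078125, 5.3483123779296875), (79.91219329833984, 100.65603637695312), 22.726991653442383) [520.58731066   4.63078686]
[[464.69394   36.332012]
 [503.58142  -56.50871 ]
 [577.28894  -25.635387]
 [538.4015    67.20534 ]]
endrail inner L [661.34131803 144.32666993  46.        ]
endrail inner R [700.99649408  42.61707265  46.        ]
box corner TL [663.69116467 165.99961914  51.        ]
box TR [724.76914983  15.75955713  46.        ]
siderail end [577.29415298 118.45578414  51.        ]
home [644.00756283  86.39408157  46.        ]
lb [625.06446797  61.47728548   6.        ]
rack [ 5.20987723e+02 -4.81215255e-01  6.00000000e+00]
home [628.67811965  76.89836183  46.        ]
lb [626.38692047  64.31394496   6.        ]
rack [525.59290592   9.62005749   6.        ]
t ((632.4637451171875, 74.3992919921875), (109.98755645751953, 111.1661376953125), 22.28388214111328)
[[560.50024   104.97781  ]
 [602.65393     2.1139526]
 [704.42725    43.82077  ]
 [662.27356   146.68463  ]]
s ((631.99658203125, 75.3783187866211), (108.35848236083984, 103.26228332519531), 21.7788028717041)
[[562.5281    103.222374 ]
 [600.84094     7.3306293]
 [701.4651     47.534264 ]
 [663.1522    143.42601  ]]
```

View pics/ovt.png

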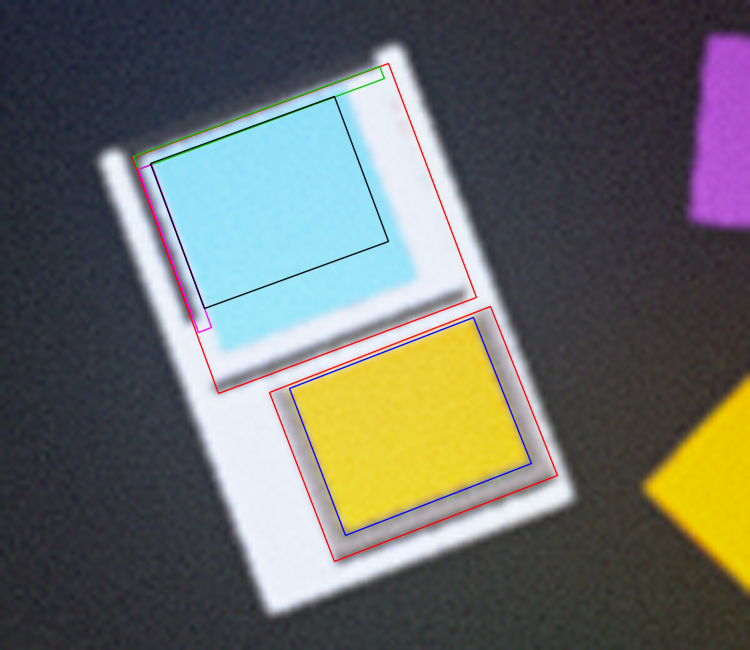

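View pics/ovs.png

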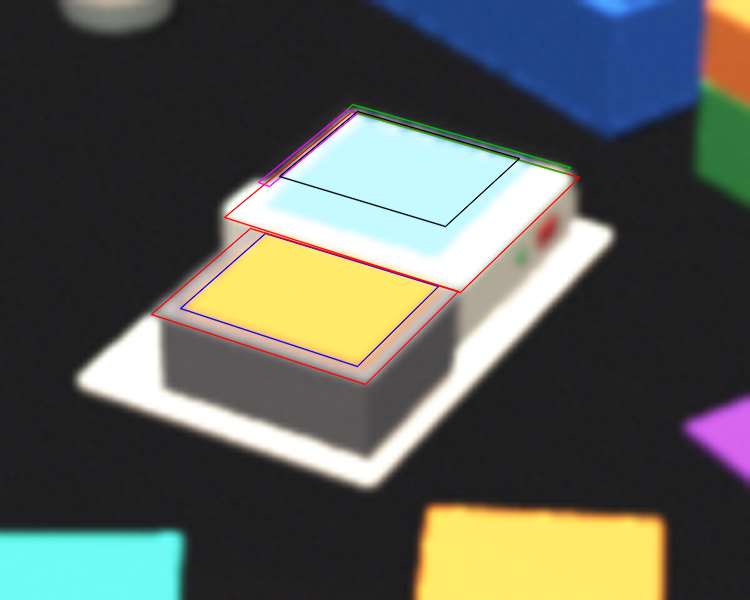

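```bash
python3 - <<'E'
from h import *
o=r.get_obs(); R=cv2.Rodrigues(o['tcp_rot'])[0]; print(o['clock'],R.round(4))
print(R.T@(np.array([524,6,205])-o['ee_pos']))
t=np.radians(-67.6); print(np.degrees(np.arctan2(R[1,0],R[0,0])))
E
```

```text
0.9 [[ 0.3699  0.9291 -0.    ]
 [ 0.9291 -0.3699 -0.    ]
 [-0.      0.     -1.    ]]
[-3.50614534e+02  4.84650620e+02  4.43218558e-01]
68.2932662570493
```

What the amber plate could be taken for, in the top picture:
- amber in the rack at (331,225)
- larger amber sheet lying flat on the bench at (410,240)
- purple at (405,166)
- turquoise at (356,302)
- grey at (243,320)

The close crops show that the one in the rack is the smaller amber plate, about 78x100 mm as fitted. I choose that one. The box lies beyond it, with its rails at the far (+x) and left (+y) sides.

Request:
servo_tool(
  fingers=[1,1,1,1,1,1,1,1,1,1,1,1,1,1,1,1,1,1,1,1],
  linear=[
    [-350.6,484.7,0],
    [-350.6,484.7,0],
    [-350.6,484.7,0],
    [-350.6,484.7,0],
    [-350.6,484.7,0],
    [-350.6,484.7,0],
    [-350.6,484.7,0],
    [-350.6,484.7,0],
    [-350.6,484.7,0],
    [-350.6,484.7,0],
    [-350.6,484.7,0],
    [-350.6,484.7,0],
    [-350.6,484.7,0],
    [-350.6,484.7,0],
    [-350.6,484.7,0],
    [-350.6,484.7,0],
    [-350.6,484.7,0],
    [-350.6,484.7,0],
    [-350.6,484.7,0],
    [-350.6,484.7,0],
  ],
  angular=[
    [0,0,0.12],
    [0,0,0.24],
    [0,0,0.36],
    [0,0,0.48],
    [0,0,0.6],
    [0,0,0.72],
    [0,0,0.84],
    [0,0,0.96],
    [0,0,1.08],
    [0,0,1.2],
    [0,0,1.32],
    [0,0,1.44],
    [0,0,1.56],
    [0,0,1.68],
    [0,0,1.8],
    [0,0,1.92],
    [0,0,2.04],
    [0,0,2.16],
    [0,0,2.28],
    [0,0,2.372],
  ],
  newtons=20,
)

```text
clock: 2.57
ee_pos: [524.1, 5.9, 205.4]
tcp_rot: [-2.605, 1.756, -0.0]
wrist_force: [0.6, -0.8, 0.0]
gripper_width: 0.005
```

Request:
servo_tool(
  fingers=[1,1,1,1,1,1,1],
  linear=[
    [0,0,35],
    [0,0,70],
    [0,0,100],
    [0,0,120],
    [0,0,132],
    [0,0,140],
    [0,0,140],
  ],
  angular=[
    [0,0,0],
    [0,0,0],
    [0,0,0],
    [0,0,0],
    [0,0,0],
    [0,0,0],
    [0,0,0],
  ],
)

```text
clock: 3.15
ee_pos: [523.5, 6.0, 64.2]
tcp_rot: [2.61, -1.747, -0.003]
wrist_force: [-0.3, -0.0, -0.8]
gripper_width: 0.006
```

```bash
python3 - <<'E'
from h import *
for n,b in(('side',(270,150,420,270)),('top',(250,140,400,260))):
    p=cap(n,n+'1'); x0,y0,x1,y1=b
    cv2.imwrite(f'pics/{n}1c.png',cv2.resize(p['pixels'][y0:y1,x0:x1,::-1],None,fx=5,fy=5,interpolation=cv2.INTER_CUBIC))
    o=r.get_obs(); print(o['ee_pos'],o['wrist_force'],((proj(p,[o['ee_pos'],[523.7,5.9,54]])-[x0,y0])*5))
E
```

```text
[524.00110883   6.00147693  65.32225328] [-0.25507019  0.2357247   0.04284916] [[361.04960605 423.13670678]
 [360.93080863 442.81411835]]
[524.42864473   5.98116756  66.07554521] [-0.2977759   0.60728592  0.39127207] [[408.04985866 423.92757704]
 [408.33795937 428.67051678]]
```

View pics/side1c.png

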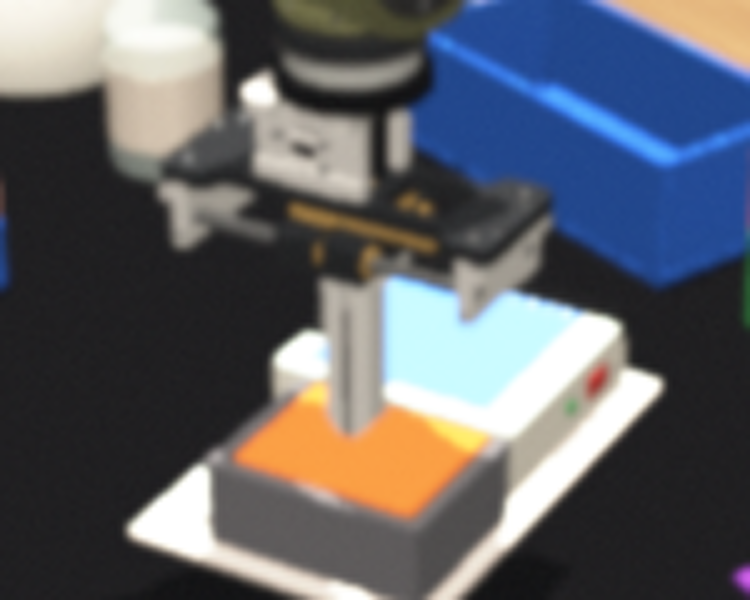

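View pics/top1c.png

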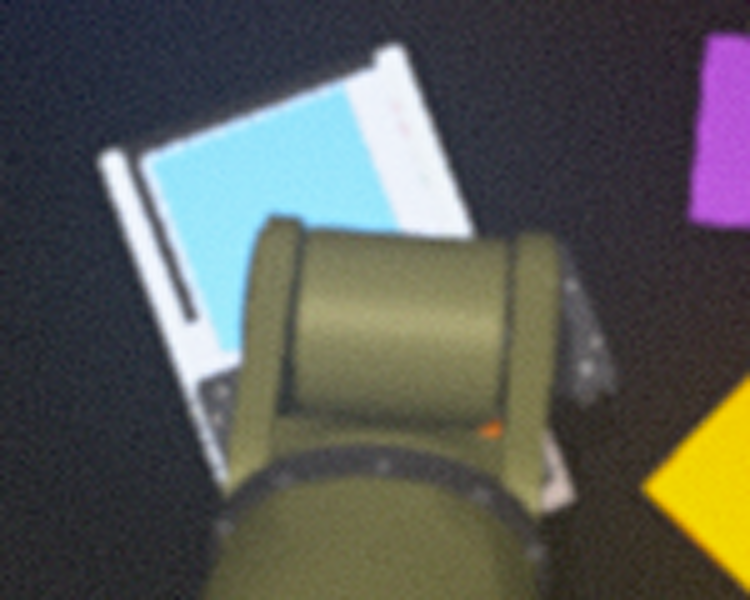

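Request:
servo_tool(
  fingers=[1,1,1,1,1,1,1,1],
  linear=[
    [0,0,2],
    [0,0,4],
    [0,0,5.5],
    [0,0,6.5],
    [0,0,7],
    [0,0,7.3],
    [0,0,7.6],
    [0,0,7.6],
  ],
  angular=[
    [0,0,0],
    [0,0,0],
    [0,0,0],
    [0,0,0],
    [0,0,0],
    [0,0,0],
    [0,0,0],
    [0,0,0],
  ],
)

```text
clock: 3.92
ee_pos: [524.1, 6.0, 57.8]
tcp_rot: [2.61, -1.748, -0.0]
wrist_force: [-0.5, 0.7, 0.8]
gripper_width: 0.006
```

Request:
servo_tool(
  fingers=[1,1,1,1],
  linear=[
    [0,0,0.3],
    [0,0,0.6],
    [0,0,0.9],
    [0,0,1.2],
  ],
  angular=[
    [0,0,0],
    [0,0,0],
    [0,0,0],
    [0,0,0],
  ],
)

```text
clock: 4.25
ee_pos: [524.1, 6.0, 56.6]
tcp_rot: [-2.61, 1.748, -0.0]
wrist_force: [-0.4, 0.3, 0.3]
gripper_width: 0.007
```

Request:
servo_tool(
  fingers=[1,1,1,1],
  linear=[
    [0,0,0.3],
    [0,0,0.6],
    [0,0,0.9],
    [0,0,1.2],
  ],
  angular=[
    [0,0,0],
    [0,0,0],
    [0,0,0],
    [0,0,0],
  ],
)

```text
clock: 4.58
ee_pos: [524.1, 6.0, 55.4]
tcp_rot: [2.61, -1.748, -0.0]
wrist_force: [-0.6, 0.0, -1.2]
gripper_width: 0.009
```

Request:
servo_tool(
  fingers=[1,1,1],
  linear=[
    [0,0,0.3],
    [0,0,0.6],
    [0,0,0.6],
  ],
  angular=[
    [0,0,0],
    [0,0,0],
    [0,0,0],
  ],
)

```text
clock: 4.83
ee_pos: [524.0, 6.0, 54.8]
tcp_rot: [2.61, -1.748, -0.0]
wrist_force: [0.4, -0.3, -0.1]
gripper_width: 0.001
```

Request:
servo_tool(
  fingers=[1,1,1],
  linear=[
    [0,0,0.3],
    [0,0,0.5],
    [0,0,0.5],
  ],
  angular=[
    [0,0,0],
    [0,0,0],
    [0,0,0],
  ],
)

```text
clock: 5.08
ee_pos: [524.1, 6.0, 54.4]
tcp_rot: [-2.61, 1.748, -0.0]
wrist_force: [0.1, -0.3, 0.7]
gripper_width: 0.005
```

Request:
servo_tool(
  fingers=[1,1,1],
  linear=[
    [0,0,0.2],
    [0,0,0.4],
    [0,0,0.4],
  ],
  angular=[
    [0,0,0],
    [0,0,0],
    [0,0,0],
  ],
)

```text
clock: 5.33
ee_pos: [524.2, 6.0, 54.3]
tcp_rot: [-2.61, 1.748, -0.001]
wrist_force: [-1.7, 0.2, 4.4]
gripper_width: 0.007
```

Request:
servo_tool(
  fingers=[1,1,1,1,1,1],
  linear=[
    [0,-0.5,0.05],
    [0,-1.5,0.05],
    [0,-3,0.05],
    [0,-4.5,0.05],
    [0,-6,0.05],
    [0,-7,0.05],
  ],
  angular=[
    [0,0,0],
    [0,0,0],
    [0,0,0],
    [0,0,0],
    [0,0,0],
    [0,0,0],
  ],
)

```text
clock: 5.83
ee_pos: [530.8, 8.6, 54.3]
tcp_rot: [-2.61, 1.748, -0.001]
wrist_force: [-1.9, -0.2, 6.9]
gripper_width: 0.009
```

```bash
cat > look.py <<'E'
import sys
from h import *
n,tag,x0,y0,x1,y1=sys.argv[1],sys.argv[2],*map(int,sys.argv[3:7])
p=cap(n,tag); cv2.imwrite(f'pics/{tag}c.png',cv2.resize(p['pixels'][y0:y1,x0:x1,::-1],None,fx=5,fy=5,interpolation=cv2.INTER_CUBIC))
o=r.get_obs(); print(o['clock'],o['ee_pos'],o['wrist_force'],o['ft_torque'])
E
python3 look.py side side2 270 160 420 280
```

```text
5.8833 [530.95855985   8.64623286  54.29001843] [-0.82736185 -0.44657718  4.90201852] [-0.06020248  0.24093968  0.03631952]
```

View pics/side2c.png

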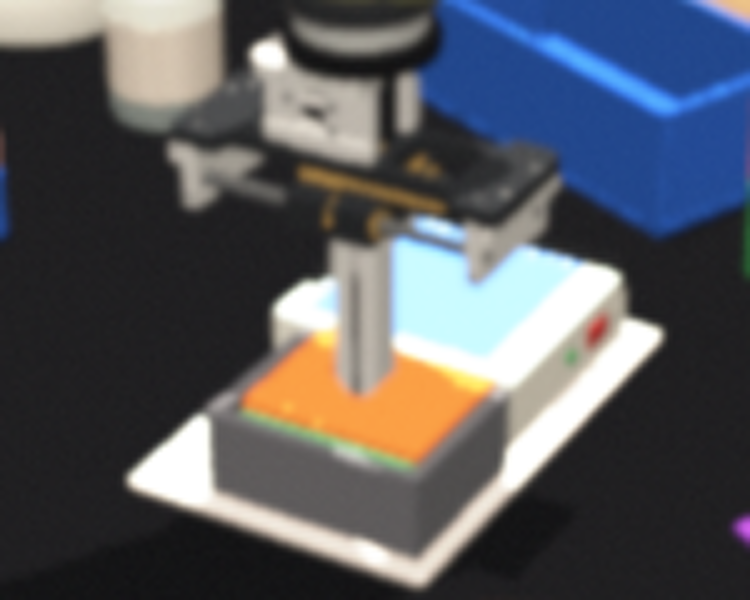

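The plate has slid about 7 mm. A green strip of glass shows behind it at crop pixels (250–410, 410–460), and the glass itself hasn't moved.

Request:
servo_tool(
  fingers=[1,1,1,1,1,1,1,1,1,1],
  linear=[
    [0,-1,0],
    [0,-2.5,0],
    [0,-4,0],
    [0,-6,0],
    [0,-8,0],
    [0,-10,0],
    [0,-12,0],
    [0,-13.5,0],
    [0,-14.5,0],
    [0,-15,0],
  ],
  angular=[
    [0,0,0],
    [0,0,0],
    [0,0,0],
    [0,0,0],
    [0,0,0],
    [0,0,0],
    [0,0,0],
    [0,0,0],
    [0,0,0],
    [0,0,0],
  ],
)

```text
clock: 6.72
ee_pos: [544.7, 14.3, 54.3]
tcp_rot: [-2.61, 1.748, -0.001]
wrist_force: [-2.2, -1.1, 6.0]
gripper_width: 0.006
```

Request:
servo_tool(
  fingers=[1,1,1,1,1,1,1,1],
  linear=[
    [0,-1,0],
    [0,-2.5,0],
    [0,-4,0],
    [0,-6,0],
    [0,-8,0],
    [0,-9.5,0],
    [0,-10.5,0],
    [0,-11,0],
  ],
  angular=[
    [0,0,0],
    [0,0,0],
    [0,0,0],
    [0,0,0],
    [0,0,0],
    [0,0,0],
    [0,0,0],
    [0,0,0],
  ],
)

```text
clock: 7.38
ee_pos: [554.9, 18.5, 54.3]
tcp_rot: [-2.61, 1.748, -0.001]
wrist_force: [-1.1, -0.5, 5.5]
gripper_width: 0.004
```

```bash
python3 look.py side side3 270 160 420 280
```

```text
7.4333 [554.89869796  18.52354453  54.29554237] [-0.80796384 -0.10485112  5.37261675] [-0.11553265  0.36088701  0.01453171]
```

View pics/side3c.png

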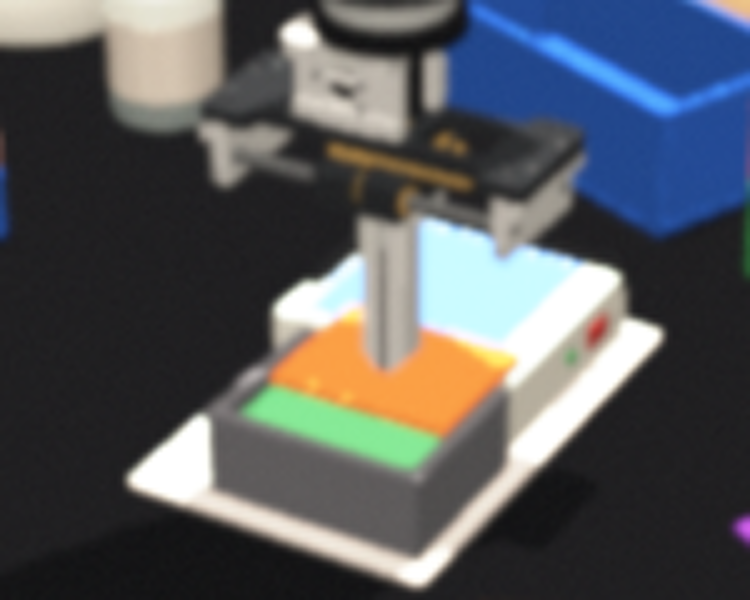

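Request:
servo_tool(
  fingers=[1,1,1,1,1,1,1],
  linear=[
    [0,-1,0],
    [0,-2.5,0],
    [0,-4,0],
    [0,-6,0],
    [0,-8,0],
    [0,-9.5,0.05],
    [0,-10,0.1],
  ],
  angular=[
    [0,0,0],
    [0,0,0],
    [0,0,0],
    [0,0,0],
    [0,0,0],
    [0,0,0],
    [0,0,0],
  ],
)

```text
clock: 8.02
ee_pos: [564.2, 22.4, 54.2]
tcp_rot: [-2.61, 1.748, -0.001]
wrist_force: [-1.6, -1.2, 7.3]
gripper_width: 0.004
```

Request:
servo_tool(
  fingers=[1,1,1,1,1],
  linear=[
    [0,-1,0.05],
    [0,-2.5,0.1],
    [0,-4,0.2],
    [0,-5.5,0.25],
    [0,-6,0.25],
  ],
  angular=[
    [0,0,0],
    [0,0,0],
    [0,0,0],
    [0,0,0],
    [0,0,0],
  ],
)

```text
clock: 8.43
ee_pos: [569.8, 24.7, 54.0]
tcp_rot: [-2.61, 1.748, -0.001]
wrist_force: [-0.7, -0.6, 5.4]
gripper_width: 0.0
```

Request:
servo_tool(
  fingers=[1,1,1,1,1,1],
  linear=[
    [0,-1,0.05],
    [0,-2.5,0.1],
    [0,-4,0.15],
    [0,-6,0.2],
    [0,-7.5,0.25],
    [0,-8,0.25],
  ],
  angular=[
    [0,0,0],
    [0,0,0],
    [0,0,0],
    [0,0,0],
    [0,0,0],
    [0,0,0],
  ],
)

```text
clock: 8.93
ee_pos: [577.1, 27.7, 53.7]
tcp_rot: [-2.61, 1.748, -0.001]
wrist_force: [-0.7, 0.1, 6.0]
gripper_width: 0.004
```

```bash
python3 look.py side side4 270 160 420 280
```

```text
8.9833 [577.15627676  27.73350651  53.71461447] [-0.39160722  0.28737515  6.04854238] [-0.10815083  0.34292408 -0.02567597]
```

View pics/side4c.png

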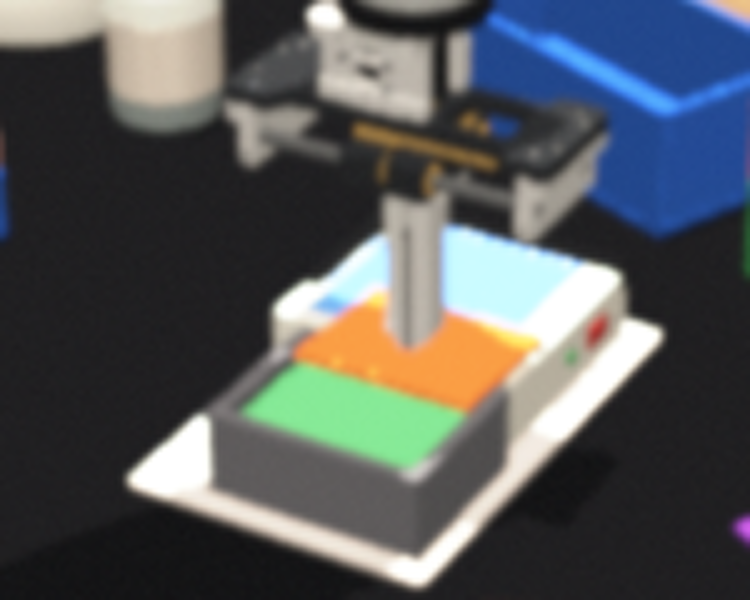

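The plate is bridging onto the box, and the glass is flush in the rack.

Request:
servo_tool(
  fingers=[1,1,1,1,1,1],
  linear=[
    [0,-1,0.02],
    [0,-2.5,0.05],
    [0,-4,0.1],
    [0,-6,0.15],
    [0,-7.5,0.2],
    [0,-8,0.2],
  ],
  angular=[
    [0,0,0],
    [0,0,0],
    [0,0,0],
    [0,0,0],
    [0,0,0],
    [0,0,0],
  ],
)

```text
clock: 9.48
ee_pos: [584.5, 30.8, 53.5]
tcp_rot: [-2.61, 1.748, -0.001]
wrist_force: [-1.5, -0.7, 5.3]
gripper_width: 0.007
```

Request:
servo_tool(
  fingers=[1,1,1,1,1,1],
  linear=[
    [0,-1,0.02],
    [0,-2.5,0.05],
    [0,-4,0.1],
    [0,-6,0.15],
    [0,-7.5,0.2],
    [0,-8,0.2],
  ],
  angular=[
    [0,0,0],
    [0,0,0],
    [0,0,0],
    [0,0,0],
    [0,0,0],
    [0,0,0],
  ],
)

```text
clock: 9.98
ee_pos: [591.9, 33.8, 53.3]
tcp_rot: [-2.61, 1.748, -0.001]
wrist_force: [-0.8, -0.1, 5.5]
gripper_width: 0.006
```

Request:
servo_tool(
  fingers=[1,1,1,1,1,1,1],
  linear=[
    [0,-1,0.02],
    [0,-2.5,0.05],
    [0,-4,0.08],
    [0,-6,0.1],
    [0,-7.5,0.12],
    [0,-9,0.15],
    [0,-10,0.15],
  ],
  angular=[
    [0,0,0],
    [0,0,0],
    [0,0,0],
    [0,0,0],
    [0,0,0],
    [0,0,0],
    [0,0,0],
  ],
)

```text
clock: 10.57
ee_pos: [600.8, 37.7, 52.5]
tcp_rot: [2.61, -1.748, -0.0]
wrist_force: [-0.0, 0.7, -0.1]
gripper_width: 0.007
```

```bash
python3 look.py side side5 270 160 420 280
```

```text
10.6167 [600.92092282  37.74703164  52.5110007 ] [1.22196426 0.96577383 0.64051493] [-0.02845322  0.10706786 -0.00753632]
```

View pics/side5c.png

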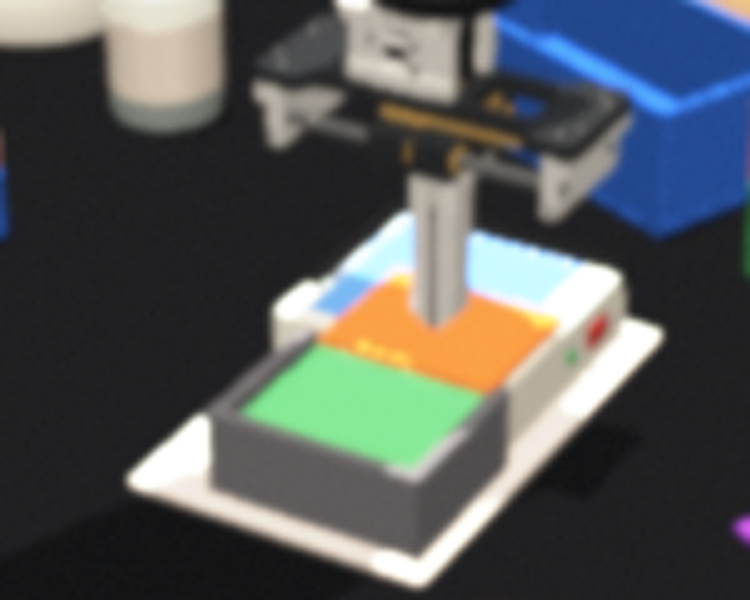

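The plate has dropped flat onto the box and the glass is in place. I'll touch down again slowly.

Request:
servo_tool(
  fingers=[1,1,1],
  linear=[
    [0,0,0.2],
    [0,0,0.4],
    [0,0,0.4],
  ],
  angular=[
    [0,0,0],
    [0,0,0],
    [0,0,0],
  ],
)

```text
clock: 10.87
ee_pos: [600.7, 37.6, 52.2]
tcp_rot: [2.61, -1.748, -0.0]
wrist_force: [-0.6, 0.9, -1.1]
gripper_width: 0.005
```

Request:
servo_tool(
  fingers=[1,1,1],
  linear=[
    [0,0,0.2],
    [0,0,0.4],
    [0,0,0.4],
  ],
  angular=[
    [0,0,0],
    [0,0,0],
    [0,0,0],
  ],
)

```text
clock: 11.12
ee_pos: [600.8, 37.6, 51.9]
tcp_rot: [2.61, -1.748, -0.0]
wrist_force: [0.6, -0.4, 0.1]
gripper_width: 0.004
```

Request:
servo_tool(
  fingers=[1,1,1],
  linear=[
    [0,0,0.2],
    [0,0,0.4],
    [0,0,0.4],
  ],
  angular=[
    [0,0,0],
    [0,0,0],
    [0,0,0],
  ],
)

```text
clock: 11.37
ee_pos: [600.9, 37.6, 51.8]
tcp_rot: [-2.61, 1.748, -0.001]
wrist_force: [-1.9, 0.7, 3.6]
gripper_width: 0.007
```

Request:
servo_tool(
  fingers=[1,1,1],
  linear=[
    [0,0,0.2],
    [0,0,0.4],
    [0,0,0.4],
  ],
  angular=[
    [0,0,0],
    [0,0,0],
    [0,0,0],
  ],
)

```text
clock: 11.62
ee_pos: [601.1, 37.6, 51.8]
tcp_rot: [-2.61, 1.748, -0.001]
wrist_force: [-2.7, 0.0, 7.0]
gripper_width: 0.005
```

Request:
servo_tool(
  fingers=[1,1,1,1,1,1,1,1,1,1],
  linear=[
    [0,-1,-0.15],
    [0,-2.5,-0.15],
    [0,-4,-0.15],
    [0,-6,-0.15],
    [0,-8,-0.15],
    [0,-10,-0.15],
    [0,-12,-0.15],
    [0,-13.5,-0.15],
    [0,-14.5,-0.15],
    [0,-15,-0.15],
  ],
  angular=[
    [0,0,0],
    [0,0,0],
    [0,0,0],
    [0,0,0],
    [0,0,0],
    [0,0,0],
    [0,0,0],
    [0,0,0],
    [0,0,0],
    [0,0,0],
  ],
)

```text
clock: 12.45
ee_pos: [615.0, 43.3, 51.9]
tcp_rot: [-2.61, 1.748, -0.001]
wrist_force: [-2.7, -1.0, 6.3]
gripper_width: 0.006
```

```bash
python3 look.py side side6 270 160 420 280; python3 look.py top top6 250 140 400 260
```

```text
12.5 [615.04771515  43.30327631  51.82956486] [-1.6722546  -0.61702352  5.99274329] [-0.09878365  0.37071801  0.04340452]
12.55 [615.03999419  43.3097079   51.83139219] [-0.92249561 -0.06252968  5.92081315] [-0.12074642  0.36345655  0.02663731]
```

View pics/side6c.png

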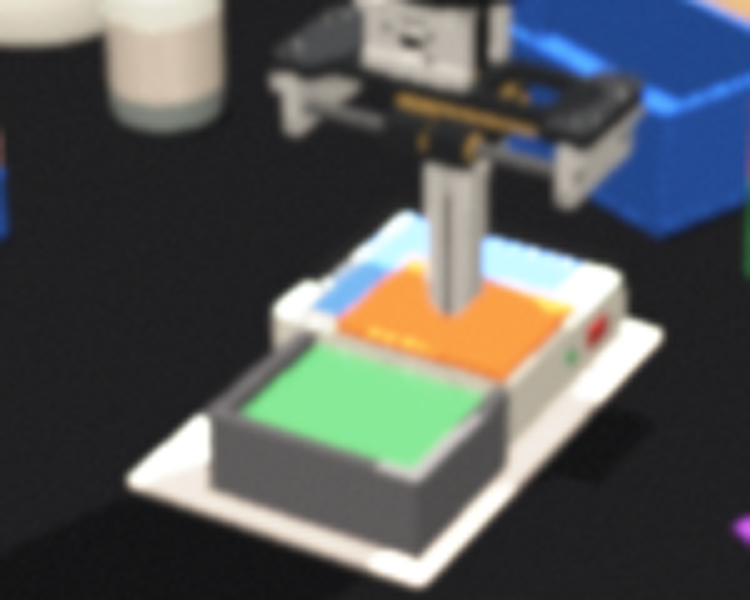

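View pics/top6c.png

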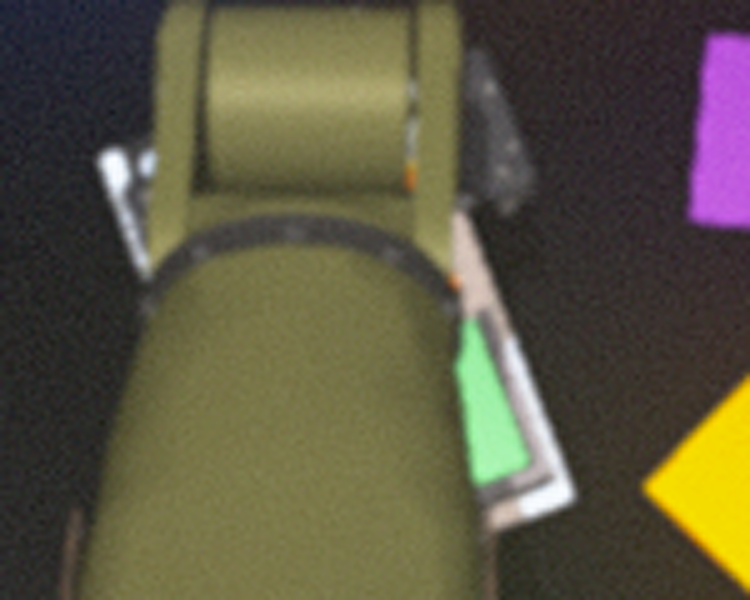

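Request:
servo_tool(
  fingers=[1,1,1,1,1,1,1,1,1,1,1,1,1,1,1,1],
  linear=[
    [0,-1,0],
    [0,-2.5,0],
    [0,-4,0],
    [0,-6,0],
    [0,-8,0],
    [-1,-10,0],
    [-2.5,-12,0],
    [-4,-14,0],
    [-6,-16,0],
    [-8,-18,0],
    [-10,-20,0],
    [-12,-21.5,0],
    [-14,-23,0],
    [-15.5,-24,0],
    [-17,-25,0],
    [-17.5,-25,0],
  ],
  angular=[
    [0,0,0],
    [0,0,0],
    [0,0,0],
    [0,0,0],
    [0,0,0],
    [0,0,0],
    [0,0,0],
    [0,0,0],
    [0,0,0],
    [0,0,0],
    [0,0,0],
    [0,0,0],
    [0,0,0],
    [0,0,0],
    [0,0,0],
    [0,0,0],
  ],
)

```text
clock: 13.88
ee_pos: [631.7, 69.1, 51.9]
tcp_rot: [-2.61, 1.747, -0.002]
wrist_force: [1.5, -1.7, 4.9]
gripper_width: 0.004
```

```bash
python3 look.py side side7 270 160 420 280
```

```text
13.9333 [631.63008377  69.07809037  51.84013797] [ 0.93013978 -0.9898886   4.94417031] [-0.07207151 -0.02947549  0.05646509]
```

View pics/side7c.png

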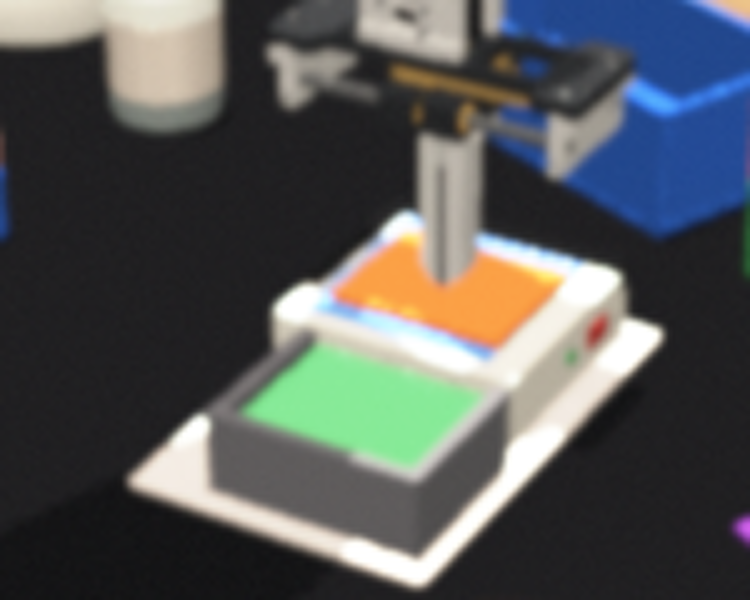

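The plate is well on the box, about 12 mm short in x and 7 mm in y. I'll close in on the end rail first.

Request:
servo_tool(
  fingers=[1,1,1,1,1,1,1,1],
  linear=[
    [0,-1,0],
    [0,-2,0],
    [0,-3.5,0],
    [0,-5,0],
    [0,-6.5,0],
    [0,-7.5,0],
    [0,-8,0],
    [0,-8,0],
  ],
  angular=[
    [0,0,0],
    [0,0,0],
    [0,0,0],
    [0,0,0],
    [0,0,0],
    [0,0,0],
    [0,0,0],
    [0,0,0],
  ],
)

```text
clock: 14.6
ee_pos: [638.8, 72.1, 51.8]
tcp_rot: [-2.61, 1.748, -0.001]
wrist_force: [-2.1, -1.0, 6.2]
gripper_width: 0.006
```

Request:
servo_tool(
  fingers=[1,1,1,1,1],
  linear=[
    [0,-0.5,0],
    [0,-1,0],
    [0,-1.5,0],
    [0,-2,0],
    [0,-2,0],
  ],
  angular=[
    [0,0,0],
    [0,0,0],
    [0,0,0],
    [0,0,0],
    [0,0,0],
  ],
)

```text
clock: 15.02
ee_pos: [640.7, 72.8, 51.8]
tcp_rot: [-2.61, 1.748, -0.001]
wrist_force: [-0.7, -0.2, 7.2]
gripper_width: 0.003
```

Request:
servo_tool(
  fingers=[1,1,1,1,1],
  linear=[
    [0,-0.5,0],
    [0,-1,0],
    [0,-1.5,0],
    [0,-2,0],
    [0,-2,0],
  ],
  angular=[
    [0,0,0],
    [0,0,0],
    [0,0,0],
    [0,0,0],
    [0,0,0],
  ],
)

```text
clock: 15.43
ee_pos: [642.5, 73.6, 51.8]
tcp_rot: [-2.61, 1.748, -0.001]
wrist_force: [-1.7, 0.2, 6.2]
gripper_width: 0.003
```

Request:
servo_tool(
  fingers=[1,1,1,1,1],
  linear=[
    [0,-0.5,0],
    [0,-1,0],
    [0,-1.5,0],
    [0,-2,0],
    [0,-2,0],
  ],
  angular=[
    [0,0,0],
    [0,0,0],
    [0,0,0],
    [0,0,0],
    [0,0,0],
  ],
)

```text
clock: 15.85
ee_pos: [644.3, 74.3, 51.8]
tcp_rot: [-2.61, 1.748, -0.001]
wrist_force: [-1.7, -0.7, 6.5]
gripper_width: 0.001
```

```bash
python3 look.py side side8 320 170 420 260
```

```text
15.9 [644.30890062  74.31927158  51.82350641] [-2.05452507 -0.88583004  5.16471977] [-0.1370527   0.3989336  -0.00429787]
```

View pics/side8c.png

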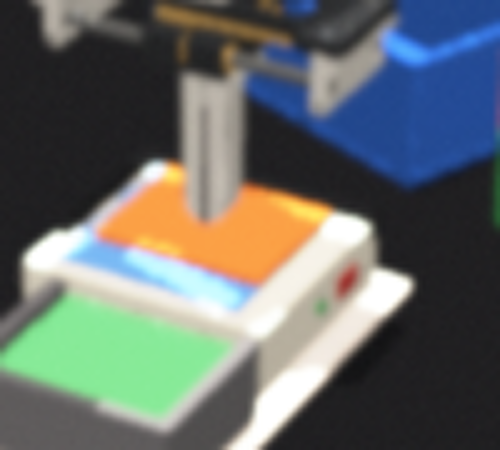

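Request:
servo_tool(
  fingers=[1,1,1,1],
  linear=[
    [0,-0.5,0],
    [0,-1,0],
    [0,-1.5,0],
    [0,-1.5,0],
  ],
  angular=[
    [0,0,0],
    [0,0,0],
    [0,0,0],
    [0,0,0],
  ],
)

```text
clock: 16.23
ee_pos: [645.7, 74.9, 51.8]
tcp_rot: [-2.61, 1.748, -0.001]
wrist_force: [-1.5, -0.9, 6.2]
gripper_width: 0.002
```

Request:
servo_tool(
  fingers=[1,1,1,1],
  linear=[
    [0,-0.5,0],
    [0,-1,0],
    [0,-1.5,0],
    [0,-1.5,0],
  ],
  angular=[
    [0,0,0],
    [0,0,0],
    [0,0,0],
    [0,0,0],
  ],
)

```text
clock: 16.57
ee_pos: [647.1, 75.5, 51.8]
tcp_rot: [-2.61, 1.748, -0.001]
wrist_force: [-2.0, -0.4, 5.7]
gripper_width: 0.006
```

```bash
cat > pl.py <<'E'
import sys
from h import *
ps=cap('side',sys.argv[1])
hsv=cv2.cvtColor(ps['pixels'],cv2.COLOR_RGB2HSV)
m=((hsv[...,0]>5)&(hsv[...,0]<35)&(hsv[...,1]>110)&(hsv[...,2]>150)).astype(np.uint8); k=np.zeros_like(m);k[190:262,310:405]=1;m*=k
m=cv2.morphologyEx(m,cv2.MORPH_OPEN,np.ones((2,2),np.uint8))
c=max(cv2.findContours(m,cv2.RETR_EXTERNAL,cv2.CHAIN_APPROX_NONE)[0],key=cv2.contourArea)[:,0]
w=np.array([atz(ps,u,51.8)[:2] for u in c]).astype(np.float32); rc=cv2.minAreaRect(w); print(rc)
lb=(625,62,np.radians(21.9)); R=np.array([[np.cos(lb[2]),np.sin(lb[2])],[-np.sin(lb[2]),np.cos(lb[2])]])
print('in box frame (side cal):',R@(np.array(rc[0])-lb[:2]), 'corners',((cv2.boxPoints(rc)-lb[:2])@R.T).round(1).tolist())
o=r.get_obs(); print('tip in box frame shifted(-2.7,-.6)',R@(o['ee_pos'][:2]-[2.7,.6]-lb[:2]),o['wrist_force'])
E
python3 pl.py side9
python3 - <<'E'
import cv2
a=cv2.imread('pics/side9.png')[185:255,315:415]
cv2.imwrite('pics/side9c.png',cv2.resize(a,None,fx=8,fy=8,interpolation=cv2.INTER_CUBIC))
E
```

```text
((641.86328125, 66.79701232910156), (87.91905975341797, 99.86021423339844), 23.289152145385742)
in box frame (side cal): [17.4355907  -1.83895593] corners [[-27.7, 47.0], [-25.3, -52.8], [62.6, -50.7], [60.2, 49.1]]
tip in box frame shifted(-2.7,-.6) [22.81463222  4.69411369] [-2.0909611  -0.87557275  6.26563791]
```

View pics/side9c.png

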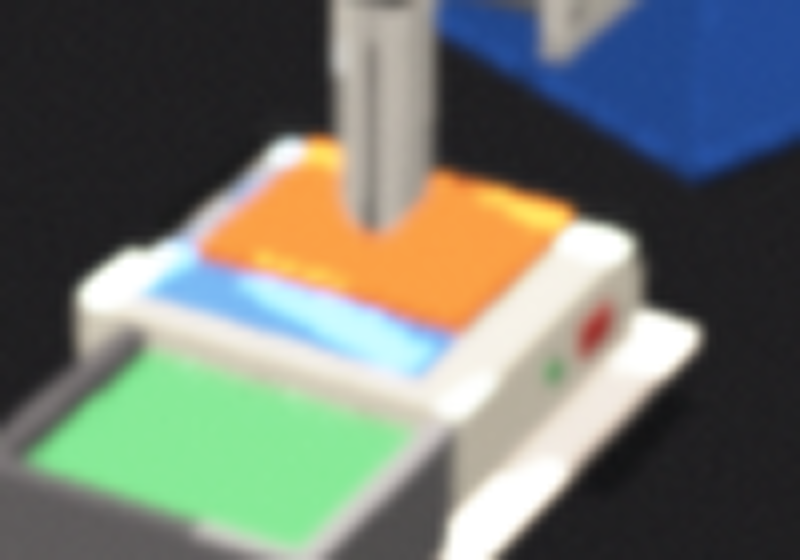

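Request:
servo_tool(
  fingers=[1,1,1,1],
  linear=[
    [0,-0.5,0],
    [0,-1,0],
    [0,-1.5,0],
    [0,-1.5,0],
  ],
  angular=[
    [0,0,0],
    [0,0,0],
    [0,0,0],
    [0,0,0],
  ],
)

```text
clock: 16.95
ee_pos: [648.5, 76.0, 51.8]
tcp_rot: [-2.61, 1.748, -0.001]
wrist_force: [-1.2, 0.3, 6.8]
gripper_width: 0.006
```

Request:
servo_tool(
  fingers=[1,1,1,1],
  linear=[
    [0,-0.5,0],
    [0,-1,0],
    [0,-1.5,0],
    [0,-1.5,0],
  ],
  angular=[
    [0,0,0],
    [0,0,0],
    [0,0,0],
    [0,0,0],
  ],
)

```text
clock: 17.28
ee_pos: [649.7, 76.5, 51.8]
tcp_rot: [2.61, -1.748, 0.0]
wrist_force: [-2.7, -2.1, 7.4]
gripper_width: 0.003
```

```bash
python3 pl.py side10; python3 - <<'E'
import cv2
a=cv2.imread('pics/side10.png')[185:255,315:415]
cv2.imwrite('pics/side10c.png',cv2.resize(a,None,fx=8,fy=8,interpolation=cv2.INTER_CUBIC))
E
```

```text
((644.0892944335938, 67.99076080322266), (87.59649658203125, 99.89746856689453), 22.941091537475586)
in box frame (side cal): [19.94622002 -1.56162854] corners [[-24.8, 47.6], [-22.9, -52.3], [64.6, -50.7], [62.8, 49.2]]
tip in box frame shifted(-2.7,-.6) [25.54253271  4.69498657] [-3.09868242 -0.97950239  7.33630479]
```

View pics/side10c.png

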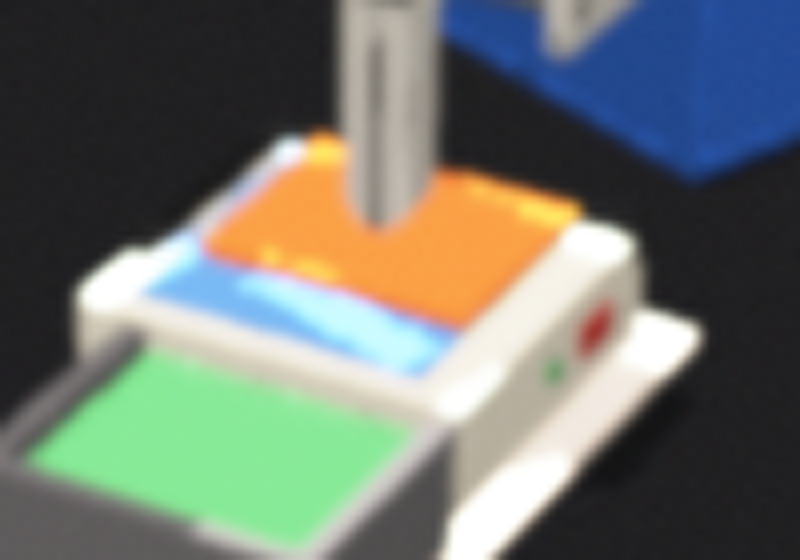

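Request:
servo_tool(
  fingers=[1,1,1,1],
  linear=[
    [0,-0.3,0],
    [0,-0.6,0],
    [0,-1,0],
    [0,-1,0],
  ],
  angular=[
    [0,0,0],
    [0,0,0],
    [0,0,0],
    [0,0,0],
  ],
)

```text
clock: 17.67
ee_pos: [650.5, 76.8, 51.8]
tcp_rot: [2.61, -1.748, 0.0]
wrist_force: [-2.8, -1.7, 7.1]
gripper_width: 0.004
```

Request:
servo_tool(
  fingers=[1,1,1,1,1,1,1,1],
  linear=[
    [-0.5,-0.1,-0.05],
    [-1.5,-0.1,-0.1],
    [-2.5,-0.1,-0.1],
    [-4,-0.2,-0.1],
    [-5.5,-0.2,-0.1],
    [-7,-0.2,-0.1],
    [-8,-0.2,-0.1],
    [-8,-0.2,-0.1],
  ],
  angular=[
    [0,0,0],
    [0,0,0],
    [0,0,0],
    [0,0,0],
    [0,0,0],
    [0,0,0],
    [0,0,0],
    [0,0,0],
  ],
)

```text
clock: 18.33
ee_pos: [647.9, 84.3, 51.9]
tcp_rot: [-2.61, 1.748, -0.001]
wrist_force: [-1.5, -2.1, 5.1]
gripper_width: 0.006
```

```bash
python3 pl.py side11; python3 - <<'E'
import cv2
a=cv2.imread('pics/side11.png')[185:255,315:415]
cv2.imwrite('pics/side11c.png',cv2.resize(a,None,fx=8,fy=8,interpolation=cv2.INTER_CUBIC))
E
```

```text
((641.0823364257812, 76.30237579345703), (87.47449493408203, 102.85111999511719), 22.273712158203125)
in box frame (side cal): [20.25638622  7.27174778] corners [[-23.8, 58.4], [-23.1, -44.4], [64.3, -43.9], [63.7, 59.0]]
tip in box frame shifted(-2.7,-.6) [26.79192124 12.63173897] [-0.79245206 -1.46818546  5.89777708]
```

View pics/side11c.png

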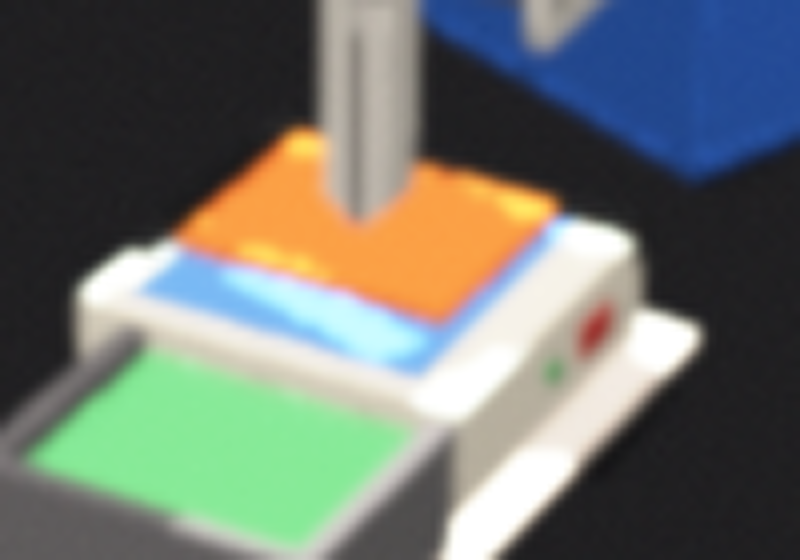

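Request:
servo_tool(
  fingers=[1,1,1,1,1],
  linear=[
    [-0.5,0,0],
    [-1.5,0,0],
    [-2.5,0,0],
    [-3,0,0],
    [-3,0,0],
  ],
  angular=[
    [0,0,0],
    [0,0,0],
    [0,0,0],
    [0,0,0],
    [0,0,0],
  ],
)

```text
clock: 18.8
ee_pos: [646.8, 87.0, 51.8]
tcp_rot: [2.61, -1.748, 0.001]
wrist_force: [-1.0, -1.3, 5.0]
gripper_width: 0.003
```

Request:
servo_tool(
  fingers=[1,1,1,1],
  linear=[
    [-0.5,0,0],
    [-1,0,0],
    [-1.5,0,0],
    [-1.5,0,0],
  ],
  angular=[
    [0,0,0],
    [0,0,0],
    [0,0,0],
    [0,0,0],
  ],
)

```text
clock: 19.13
ee_pos: [646.2, 88.3, 51.8]
tcp_rot: [2.61, -1.748, 0.001]
wrist_force: [-1.3, -2.8, 4.9]
gripper_width: 0.002
```

Request:
servo_tool(
  fingers=[1,1,1,1],
  linear=[
    [-0.5,0,0],
    [-1,0,0],
    [-1.5,0,0],
    [-1.5,0,0],
  ],
  angular=[
    [0,0,0],
    [0,0,0],
    [0,0,0],
    [0,0,0],
  ],
)

```text
clock: 19.47
ee_pos: [645.8, 89.8, 51.9]
tcp_rot: [-2.61, 1.748, -0.002]
wrist_force: [0.4, -1.9, 5.0]
gripper_width: 0.009
```

Request:
servo_tool(
  fingers=[1,1,1,1],
  linear=[
    [-0.5,0,0.05],
    [-1,0,0.1],
    [-1.5,0,0.1],
    [-1.5,0,0.1],
  ],
  angular=[
    [0,0,0],
    [0,0,0],
    [0,0,0],
    [0,0,0],
  ],
)

```text
clock: 19.8
ee_pos: [645.3, 91.2, 51.8]
tcp_rot: [-2.61, 1.748, -0.002]
wrist_force: [1.3, -2.1, 5.5]
gripper_width: 0.009
```

```bash
python3 pl.py side12; python3 - <<'E'
import cv2
a=cv2.imread('pics/side12.png')[185:255,315:415]
cv2.imwrite('pics/side12c.png',cv2.resize(a,None,fx=8,fy=8,interpolation=cv2.INTER_CUBIC))
E
```

```text
((639.1043090820312, 79.89256286621094), (87.02465057373047, 102.91638946533203), 23.284460067749023)
in box frame (side cal): [19.76019665 11.34063353] corners [[-25.0, 61.7], [-22.5, -41.2], [64.5, -39.1], [62.0, 63.8]]
tip in box frame shifted(-2.7,-.6) [27.00506971 19.93731527] [ 0.93186321 -2.69351361  6.44067487]
```

View pics/side12c.png

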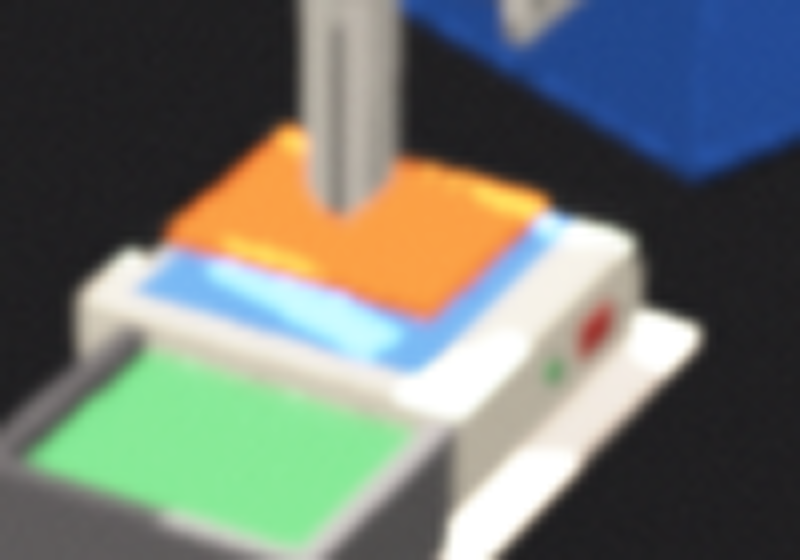

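Request:
servo_tool(
  fingers=[1,1,1,0,0,0,0,0,0,0],
  linear=[
    [0,0,-1],
    [0,0,-5],
    [0,0,-15],
    [0,0,-25],
    [2,20,-25],
    [5,40,-25],
    [8,60,-25],
    [8,70,-25],
    [8,72,-25],
    [8,72,-25],
  ],
  angular=[
    [0,0,0],
    [0,0,0],
    [0,0,0],
    [0,0,0],
    [0,0,0],
    [0,0,0],
    [0,0,0],
    [0,0,0],
    [0,0,0],
    [0,0,0],
  ],
)

```text
clock: 20.68
ee_pos: [581.6, 56.6, 77.4]
tcp_rot: [-2.61, 1.748, -0.002]
wrist_force: [0.7, 0.4, -0.4]
gripper_width: 0.463
```

```bash
python3 pl.py side13; python3 - <<'E'
import cv2
a=cv2.imread('pics/side13.png')[165:265,305:415]
cv2.imwrite('pics/side13c.png',cv2.resize(a,None,fx=6,fy=6,interpolation=cv2.INTER_CUBIC))
E
python3 look.py top top13 250 140 400 260
```

```text
((638.55126953125, 81.52485656738281), (88.10850524902344, 101.99005889892578), 22.920944213867188)
in box frame (side cal): [19.85589211 13.0614118 ] corners [[-25.1, 63.3], [-23.3, -38.7], [64.8, -37.1], [63.0, 64.8]]
tip in box frame shifted(-2.7,-.6) [-44.57725948  11.68972606] [-0.36066085  0.3077795   0.14409981]
20.7833 [582.02322051  56.93424578  76.86572048] [ 0.28047938 -0.70405092  0.26234832] [-0.04288974  0.0761947   0.02188308]
```

View pics/side13c.png

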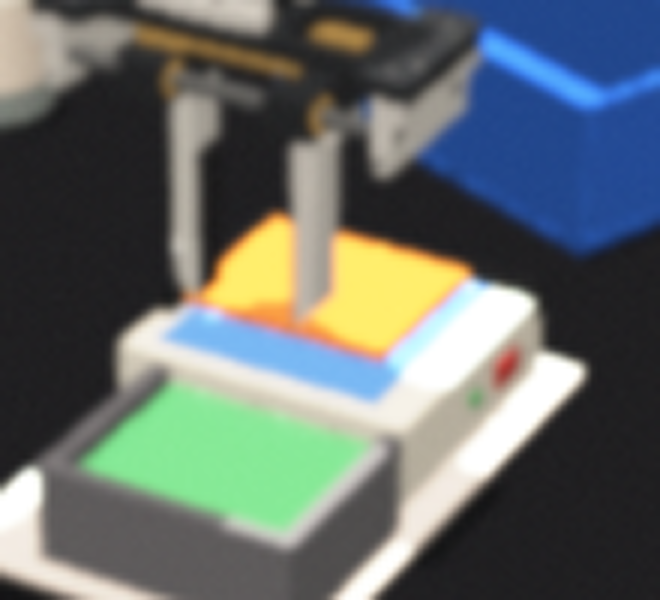

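View pics/top13c.png

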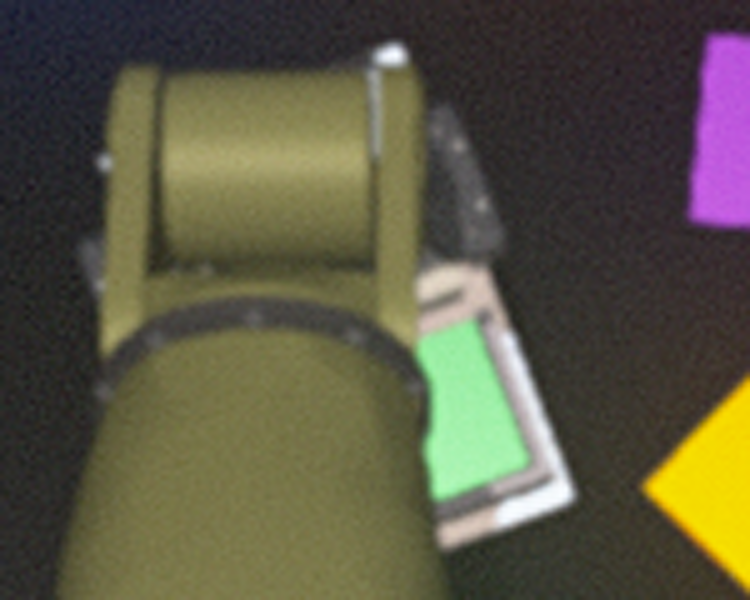

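Request:
servo_tool(
  fingers=[0,0,0,0,0,0],
  linear=[
    [0,0,6],
    [0,0,14],
    [0,0,20],
    [0,0,24],
    [0,0,26],
    [0,0,26],
  ],
  angular=[
    [0,0,0],
    [0,0,0],
    [0,0,0],
    [0,0,0],
    [0,0,0],
    [0,0,0],
  ],
)

```text
clock: 21.28
ee_pos: [581.1, 56.6, 49.5]
tcp_rot: [2.61, -1.747, -0.001]
wrist_force: [-0.3, -0.4, -0.2]
gripper_width: 0.503
```

Request:
servo_tool(
  fingers=[0,0,0,0,0],
  linear=[
    [0,0,0.3],
    [0,0,0.6],
    [0,0,0.9],
    [0,0,0.9],
    [0,0,0.9],
  ],
  angular=[
    [0,0,0],
    [0,0,0],
    [0,0,0],
    [0,0,0],
    [0,0,0],
  ],
)

```text
clock: 21.7
ee_pos: [581.4, 56.6, 49.6]
tcp_rot: [-2.61, 1.748, -0.0]
wrist_force: [0.0, 0.2, -0.3]
gripper_width: 0.503
```

```bash
python3 pl.py side14; python3 - <<'E'
import cv2
a=cv2.imread('pics/side14.png')[165:265,305:415]
cv2.imwrite('pics/side14c.png',cv2.resize(a,None,fx=6,fy=6,interpolation=cv2.INTER_CUBIC))
E
```

```text
((646.5886840820312, 63.17149353027344), (88.76885986328125, 61.693458557128906), 23.322845458984375)
in box frame (side cal): [20.46771654 -6.96536124] corners [[-24.7, 22.8], [-23.1, -38.9], [65.6, -36.7], [64.1, 25.0]]
tip in box frame shifted(-2.7,-.6) [-45.21027852  11.73143124] [-1.28822783 -0.07742168  0.84221102]
```

View pics/side14c.png

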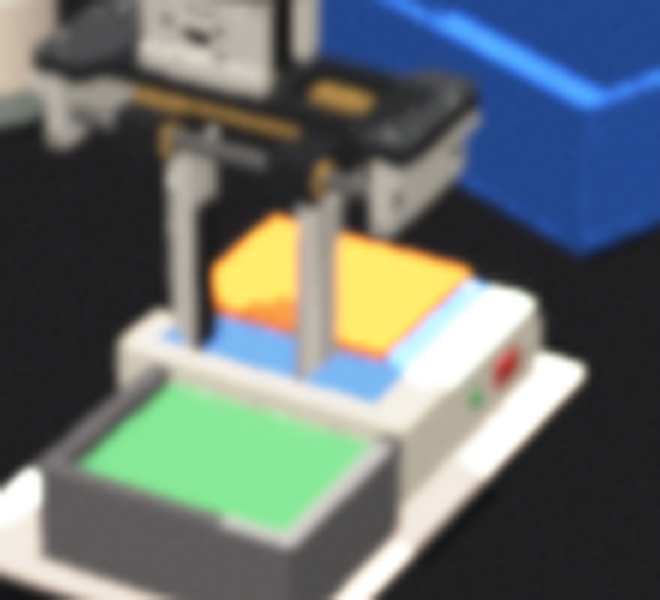

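Both fingers stand on the box side behind the plate's -x edge. I'll push +x gently.

Request:
servo_tool(
  fingers=[0,0,0,0,0,0,0,0],
  linear=[
    [0,0,0.3],
    [0,0,0.6],
    [0,-1,1],
    [0,-3,1.2],
    [0,-5,1.2],
    [0,-7,1.2],
    [0,-8,1.2],
    [0,-8,1.2],
  ],
  angular=[
    [0,0,0],
    [0,0,0],
    [0,0,0],
    [0,0,0],
    [0,0,0],
    [0,0,0],
    [0,0,0],
    [0,0,0],
  ],
)

```text
clock: 22.42
ee_pos: [588.9, 59.8, 48.1]
tcp_rot: [-2.611, 1.748, 0.0]
wrist_force: [-0.6, 0.1, 0.4]
gripper_width: 0.498
```

Request:
servo_tool(
  fingers=[0,0,0,0,0,0],
  linear=[
    [0,-0.4,0],
    [0,-0.8,0],
    [0,-1.2,0],
    [0,-1.6,0],
    [0,-2,0],
    [0,-2,0],
  ],
  angular=[
    [0,0,0],
    [0,0,0],
    [0,0,0],
    [0,0,0],
    [0,0,0],
    [0,0,0],
  ],
)

```text
clock: 22.92
ee_pos: [590.6, 60.4, 48.2]
tcp_rot: [-2.61, 1.748, -0.0]
wrist_force: [0.7, 0.2, -0.8]
gripper_width: 0.502
```

Request:
servo_tool(
  fingers=[0,0,0,0,0,0],
  linear=[
    [0,-0.4,0],
    [0,-0.8,0],
    [0,-1.2,0],
    [0,-1.6,0],
    [0,-2,0],
    [0,-2,0],
  ],
  angular=[
    [0,0,0],
    [0,0,0],
    [0,0,0],
    [0,0,0],
    [0,0,0],
    [0,0,0],
  ],
)

```text
clock: 23.42
ee_pos: [592.5, 61.3, 48.2]
tcp_rot: [-2.61, 1.748, -0.0]
wrist_force: [0.7, -0.3, 0.5]
gripper_width: 0.497
```

Request:
servo_tool(
  fingers=[0,0,0,0,0,0],
  linear=[
    [0,-0.25,0],
    [0,-0.5,0],
    [0,-0.75,0],
    [0,-1,0],
    [0,-1.2,0],
    [0,-1.2,0],
  ],
  angular=[
    [0,0,0],
    [0,0,0],
    [0,0,0],
    [0,0,0],
    [0,0,0],
    [0,0,0],
  ],
)

```text
clock: 23.92
ee_pos: [593.5, 61.7, 48.2]
tcp_rot: [2.61, -1.748, -0.0]
wrist_force: [-0.1, -0.4, 0.5]
gripper_width: 0.499
```

Request:
servo_tool(
  fingers=[0,0,0,0,0],
  linear=[
    [0,-0.25,0],
    [0,-0.5,0],
    [0,-0.75,0],
    [0,-1,0],
    [0,-1,0],
  ],
  angular=[
    [0,0,0],
    [0,0,0],
    [0,0,0],
    [0,0,0],
    [0,0,0],
  ],
)

```text
clock: 24.33
ee_pos: [594.5, 62.1, 48.2]
tcp_rot: [2.611, -1.748, 0.0]
wrist_force: [-0.6, 0.0, -0.4]
gripper_width: 0.5
```

Request:
servo_tool(
  fingers=[0,0,0,0,0],
  linear=[
    [0,-0.25,0],
    [0,-0.5,0],
    [0,-0.75,0],
    [0,-1,0],
    [0,-1,0],
  ],
  angular=[
    [0,0,0],
    [0,0,0],
    [0,0,0],
    [0,0,0],
    [0,0,0],
  ],
)

```text
clock: 24.75
ee_pos: [595.4, 62.4, 48.2]
tcp_rot: [-2.61, 1.748, -0.0]
wrist_force: [0.3, -0.5, -0.8]
gripper_width: 0.5
```

```bash
python3 pl.py side15; python3 - <<'E'
import cv2
a=cv2.imread('pics/side15.png')[185:250,315:415]
cv2.imwrite('pics/side15c.png',cv2.resize(a,None,fx=8,fy=8,interpolation=cv2.INTER_CUBIC))
E
```

```text
((659.6954956054688, 48.768272399902344), (93.13430786132812, 48.610225677490234), 49.312801361083984)
in box frame (side cal): [ 27.25646593 -25.21787254] corners [[-25.3, -25.1], [-2.9, -68.2], [79.8, -25.4], [57.4, 17.8]]
tip in box frame shifted(-2.7,-.6) [-30.05111127  11.88360841] [-0.03511773  0.14570583 -0.21780637]
```

View pics/side15c.png

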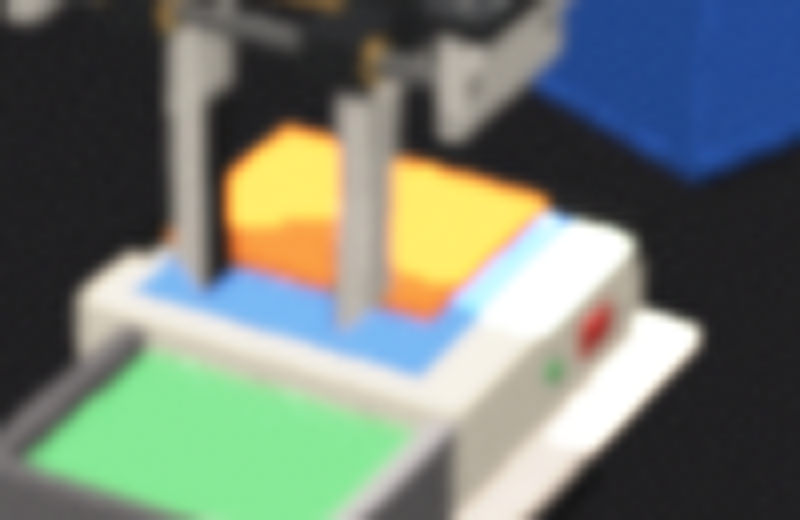

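Request:
servo_tool(
  fingers=[0,0,0,0,0,0,0],
  linear=[
    [0,-0.3,0],
    [0,-0.6,0],
    [0,-0.9,0],
    [0,-1.2,0],
    [0,-1.5,0],
    [0,-1.8,0],
    [0,-1.8,0],
  ],
  angular=[
    [0,0,0],
    [0,0,0],
    [0,0,0],
    [0,0,0],
    [0,0,0],
    [0,0,0],
    [0,0,0],
  ],
)

```text
clock: 25.38
ee_pos: [597.1, 63.1, 48.2]
tcp_rot: [2.61, -1.748, -0.0]
wrist_force: [0.7, -0.2, -0.5]
gripper_width: 0.498
```

Request:
servo_tool(
  fingers=[0,0,0,0,0],
  linear=[
    [0,-0.25,0],
    [0,-0.5,0],
    [0,-0.75,0],
    [0,-1,0],
    [0,-1,0],
  ],
  angular=[
    [0,0,0],
    [0,0,0],
    [0,0,0],
    [0,0,0],
    [0,0,0],
  ],
)

```text
clock: 25.8
ee_pos: [598.0, 63.5, 48.2]
tcp_rot: [-2.61, 1.748, 0.0]
wrist_force: [-0.1, 0.8, 0.4]
gripper_width: 0.502
```

Request:
servo_tool(
  fingers=[0,0,0,0,0],
  linear=[
    [0,-0.25,0],
    [0,-0.5,0],
    [0,-0.75,0],
    [0,-1,0],
    [0,-1,0],
  ],
  angular=[
    [0,0,0],
    [0,0,0],
    [0,0,0],
    [0,0,0],
    [0,0,0],
  ],
)

```text
clock: 26.22
ee_pos: [598.9, 63.9, 48.2]
tcp_rot: [2.61, -1.748, -0.0]
wrist_force: [0.1, -0.3, -0.2]
gripper_width: 0.501
```

Request:
servo_tool(
  fingers=[0,0,0,0,0],
  linear=[
    [0,-0.25,0],
    [0,-0.5,0],
    [0,-0.75,0],
    [0,-1,0],
    [0,-1,0],
  ],
  angular=[
    [0,0,0],
    [0,0,0],
    [0,0,0],
    [0,0,0],
    [0,0,0],
  ],
)

```text
clock: 26.63
ee_pos: [599.4, 64.0, 48.1]
tcp_rot: [2.61, -1.747, -0.001]
wrist_force: [-5.0, -2.2, 2.6]
gripper_width: 0.5
```

Request:
servo_tool(
  fingers=[0,0,0,0,0],
  linear=[
    [0,-0.25,0],
    [0,-0.5,0],
    [0,-0.75,0],
    [0,-1,0],
    [0,-1,0],
  ],
  angular=[
    [0,0,0],
    [0,0,0],
    [0,0,0],
    [0,0,0],
    [0,0,0],
  ],
)

```text
clock: 27.05
ee_pos: [599.5, 64.1, 48.0]
tcp_rot: [2.608, -1.746, -0.004]
wrist_force: [-10.6, -3.9, 6.7]
gripper_width: 0.502
```

```bash
python3 pl.py side16; python3 - <<'E'
import cv2
a=cv2.imread('pics/side16.png')[185:250,315:415]
cv2.imwrite('pics/side16c.png',cv2.resize(a,None,fx=8,fy=8,interpolation=cv2.INTER_CUBIC))
E
```

```text
((625.2680053710938, 99.97380828857422), (99.85980987548828, 34.9864387512207), 51.67737579345703)
in box frame (side cal): [14.41243165 35.1335133 ] corners [[-37.6, 25.5], [-20.2, -4.8], [66.4, 44.7], [49.1, 75.1]]
tip in box frame shifted(-2.7,-.6) [-25.57431164  11.92611522] [-10.61044265  -4.39063092   6.37437123]
```

View pics/side16c.png

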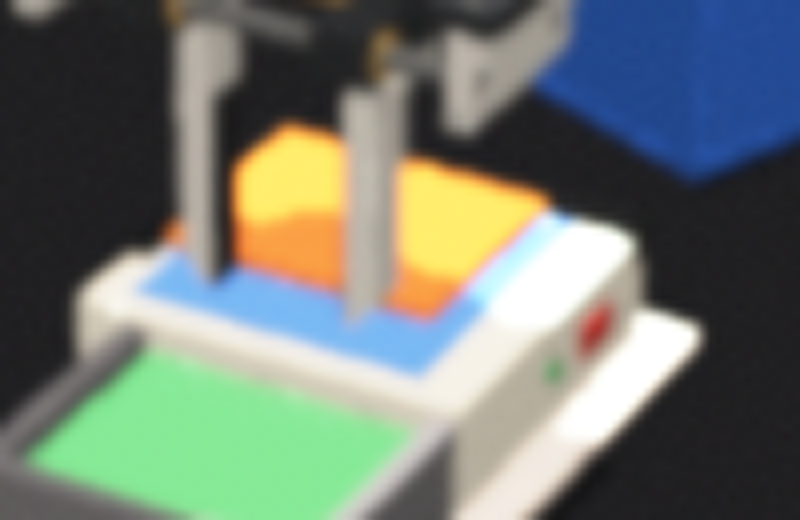

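The fingers have firm contact at 11 N against the end rail, so the plate's x is seated. I'll back off, then push the -y edge toward the side rail.

Request:
servo_tool(
  fingers=[0,0,0,0,1,1,1,1,1,1,1,1,1],
  linear=[
    [0,1,0],
    [0,4,0],
    [0,10,-1],
    [0,10,-12],
    [0,10,-25],
    [20,0,-28],
    [40,-20,-28],
    [60,-38,-28],
    [72,-43,-28],
    [72,-43,-28],
    [72,-43,-20],
    [72,-43,-10],
    [72,-43,-10],
  ],
  angular=[
    [0,0,0],
    [0,0,0],
    [0,0,0],
    [0,0,0],
    [0,0,0],
    [0,0,0],
    [0,0,0],
    [0,0,0],
    [0,0,0],
    [0,0,0],
    [0,0,0],
    [0,0,0],
    [0,0,0],
  ],
)

```text
clock: 28.18
ee_pos: [666.3, 15.2, 55.9]
tcp_rot: [2.61, -1.746, -0.004]
wrist_force: [-0.6, 0.4, -0.5]
gripper_width: 0.005
```

```bash
python3 pl.py side17; python3 - <<'E'
import cv2
a=cv2.imread('pics/side17.png')[175:265,315:415]
cv2.imwrite('pics/side17c.png',cv2.resize(a,None,fx=6,fy=6,interpolation=cv2.INTER_CUBIC))
E
```

```text
((638.8416748046875, 81.42314910888672), (88.00547790527344, 102.59249114990234), 22.40308380126953)
in box frame (side cal): [20.08740502 12.85872632] corners [[-24.4, 63.8], [-23.5, -38.8], [64.5, -38.0], [63.6, 64.5]]
tip in box frame shifted(-2.7,-.6) [ 18.44418901 -58.55590146] [-0.85684617  0.03182608 -0.50113195]
```

View pics/side17c.png

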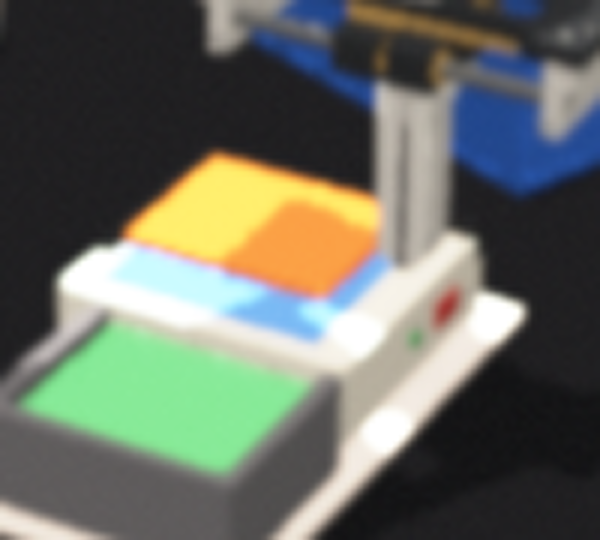

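Request:
servo_tool(
  fingers=[1,1,1,1,1,1],
  linear=[
    [1,0,1],
    [2,0,2],
    [2,0,2.5],
    [2,0,2.8],
    [2,0,3.1],
    [2,0,3.4],
  ],
  angular=[
    [0,0,0],
    [0,0,0],
    [0,0,0],
    [0,0,0],
    [0,0,0],
    [0,0,0],
  ],
)

```text
clock: 28.73
ee_pos: [668.7, 12.6, 54.9]
tcp_rot: [-2.61, 1.748, -0.0]
wrist_force: [-0.2, -0.6, -0.0]
gripper_width: 0.005
```

Request:
servo_tool(
  fingers=[1,1,1,1,1,1],
  linear=[
    [0,0,0.3],
    [0,0,0.6],
    [0,0,0.9],
    [0,0,1.2],
    [0,0,1.5],
    [0,0,1.5],
  ],
  angular=[
    [0,0,0],
    [0,0,0],
    [0,0,0],
    [0,0,0],
    [0,0,0],
    [0,0,0],
  ],
)

```text
clock: 29.23
ee_pos: [668.6, 12.6, 53.2]
tcp_rot: [2.61, -1.748, -0.0]
wrist_force: [-0.2, 0.9, -0.5]
gripper_width: 0.006
```

Request:
servo_tool(
  fingers=[1,1,1,1,1,1],
  linear=[
    [0,0,0.3],
    [0,0,0.6],
    [0,0,0.9],
    [0,0,1.2],
    [0,0,1.5],
    [0,0,1.5],
  ],
  angular=[
    [0,0,0],
    [0,0,0],
    [0,0,0],
    [0,0,0],
    [0,0,0],
    [0,0,0],
  ],
)

```text
clock: 29.73
ee_pos: [668.6, 12.6, 51.7]
tcp_rot: [2.61, -1.748, -0.0]
wrist_force: [0.3, 0.2, -0.6]
gripper_width: 0.003
```

Request:
servo_tool(
  fingers=[1,1,1,1,1,1],
  linear=[
    [0,0,0.3],
    [0,0,0.6],
    [0,0,0.9],
    [0,0,1.2],
    [0,0,1.5],
    [0,0,1.5],
  ],
  angular=[
    [0,0,0],
    [0,0,0],
    [0,0,0],
    [0,0,0],
    [0,0,0],
    [0,0,0],
  ],
)

```text
clock: 30.23
ee_pos: [668.6, 12.6, 50.2]
tcp_rot: [2.61, -1.748, -0.0]
wrist_force: [0.1, -1.1, 0.3]
gripper_width: 0.006
```

Request:
servo_tool(
  fingers=[1,1,1,1,1,1,1],
  linear=[
    [0,0,0.3],
    [0,0,0.6],
    [0,0,0.9],
    [0,0,1.2],
    [0,0,1.5],
    [0,0,1.8],
    [0,0,1.8],
  ],
  angular=[
    [0,0,0],
    [0,0,0],
    [0,0,0],
    [0,0,0],
    [0,0,0],
    [0,0,0],
    [0,0,0],
  ],
)

```text
clock: 30.82
ee_pos: [668.6, 12.6, 48.4]
tcp_rot: [2.61, -1.748, -0.0]
wrist_force: [0.1, -0.1, 0.2]
gripper_width: 0.005
```

```bash
python3 pl.py side18; python3 - <<'E'
import cv2
a=cv2.imread('pics/side18.png')[175:265,315:415]
cv2.imwrite('pics/side18c.png',cv2.resize(a,None,fx=6,fy=6,interpolation=cv2.INTER_CUBIC))
E
```

```text
((640.0009155273438, 81.13618469238281), (86.775390625, 104.34123229980469), 21.309188842773438)
in box frame (side cal): [21.05595636 12.1600877 ] corners [[-21.8, 64.8], [-22.9, -39.6], [63.9, -40.5], [65.0, 63.9]]
tip in box frame shifted(-2.7,-.6) [ 19.34380643 -61.68725404] [-0.03655034 -0.11865765  0.16253281]
```

View pics/side18c.png

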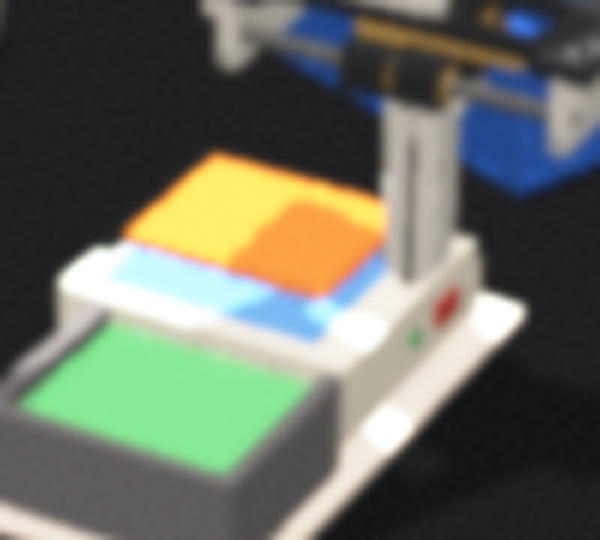

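Request:
servo_tool(
  fingers=[1,1,1,1,1,1],
  linear=[
    [-1,0,0],
    [-2.5,0,0],
    [-4,0,0],
    [-5,0,0],
    [-6,0,0],
    [-6,0,0],
  ],
  angular=[
    [0,0,0],
    [0,0,0],
    [0,0,0],
    [0,0,0],
    [0,0,0],
    [0,0,0],
  ],
)

```text
clock: 31.37
ee_pos: [666.3, 18.4, 48.5]
tcp_rot: [-2.611, 1.748, 0.0]
wrist_force: [0.0, -0.0, 0.4]
gripper_width: 0.006
```

Request:
servo_tool(
  fingers=[1,1,1,1,1,1,1],
  linear=[
    [-0.3,0,0],
    [-0.6,0,0],
    [-0.9,0,0],
    [-1.2,0,0],
    [-1.5,0,0],
    [-1.8,0,0],
    [-1.8,0,0],
  ],
  angular=[
    [0,0,0],
    [0,0,0],
    [0,0,0],
    [0,0,0],
    [0,0,0],
    [0,0,0],
    [0,0,0],
  ],
)

```text
clock: 31.95
ee_pos: [665.7, 19.9, 48.5]
tcp_rot: [-2.61, 1.748, -0.0]
wrist_force: [0.2, -0.2, 0.8]
gripper_width: 0.008
```

Request:
servo_tool(
  fingers=[1,1,1,1,1],
  linear=[
    [-0.3,0,0],
    [-0.6,0,0],
    [-0.9,0,0],
    [-1.2,0,0],
    [-1.2,0,0],
  ],
  angular=[
    [0,0,0],
    [0,0,0],
    [0,0,0],
    [0,0,0],
    [0,0,0],
  ],
)

```text
clock: 32.37
ee_pos: [665.2, 21.0, 48.5]
tcp_rot: [2.61, -1.748, -0.0]
wrist_force: [1.0, -0.3, -0.0]
gripper_width: 0.004
```

Request:
servo_tool(
  fingers=[1,1,1,1,1],
  linear=[
    [-0.3,0,0],
    [-0.6,0,0],
    [-0.9,0,0],
    [-1.2,0,0],
    [-1.2,0,0],
  ],
  angular=[
    [0,0,0],
    [0,0,0],
    [0,0,0],
    [0,0,0],
    [0,0,0],
  ],
)

```text
clock: 32.78
ee_pos: [664.8, 22.1, 48.5]
tcp_rot: [-2.611, 1.748, -0.0]
wrist_force: [0.2, -0.2, -0.0]
gripper_width: 0.005
```

Request:
servo_tool(
  fingers=[1,1,1,1],
  linear=[
    [-0.3,0,0],
    [-0.6,0,0],
    [-0.9,0,0],
    [-0.9,0,0],
  ],
  angular=[
    [0,0,0],
    [0,0,0],
    [0,0,0],
    [0,0,0],
  ],
)

```text
clock: 33.12
ee_pos: [664.4, 22.9, 48.5]
tcp_rot: [2.61, -1.748, -0.0]
wrist_force: [0.5, -0.5, 0.1]
gripper_width: 0.005
```

Request:
servo_tool(
  fingers=[1,1,1,1],
  linear=[
    [-0.3,0,0],
    [-0.5,0,0],
    [-0.7,0,0],
    [-0.7,0,0],
  ],
  angular=[
    [0,0,0],
    [0,0,0],
    [0,0,0],
    [0,0,0],
  ],
)

```text
clock: 33.45
ee_pos: [664.2, 23.5, 48.5]
tcp_rot: [-2.61, 1.748, -0.0]
wrist_force: [-0.1, -0.0, -0.4]
gripper_width: 0.007
```

```bash
python3 pl.py side19; python3 - <<'E'
import cv2
a=cv2.imread('pics/side19.png')[175:265,315:415]
cv2.imwrite('pics/side19c.png',cv2.resize(a,None,fx=6,fy=6,interpolation=cv2.INTER_CUBIC))
E
```

```text
((638.8416748046875, 81.42314910888672), (88.00547790527344, 102.59249114990234), 22.40308380126953)
in box frame (side cal): [20.08740502 12.85872632] corners [[-24.4, 63.8], [-23.5, -38.8], [64.5, -38.0], [63.6, 64.5]]
tip in box frame shifted(-2.7,-.6) [ 19.27687254 -49.85775241] [0.15971135 0.05810486 0.10520252]
```

View pics/side19c.png

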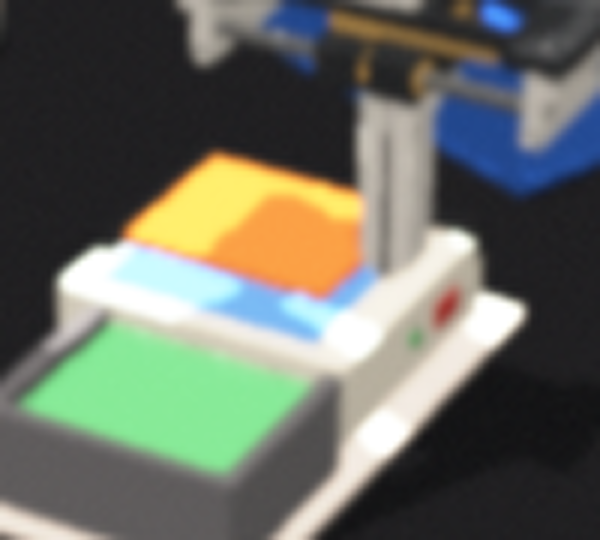

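Request:
servo_tool(
  fingers=[1,1,1,1],
  linear=[
    [-0.3,0,0],
    [-0.6,0,0],
    [-0.9,0,0],
    [-0.9,0,0],
  ],
  angular=[
    [0,0,0],
    [0,0,0],
    [0,0,0],
    [0,0,0],
  ],
)

```text
clock: 33.83
ee_pos: [663.8, 24.4, 48.5]
tcp_rot: [2.61, -1.748, -0.0]
wrist_force: [0.4, -0.4, -0.3]
gripper_width: 0.008
```

Request:
servo_tool(
  fingers=[1,1,1,1],
  linear=[
    [-0.3,0,0],
    [-0.6,0,0],
    [-0.9,0,0],
    [-0.9,0,0],
  ],
  angular=[
    [0,0,0],
    [0,0,0],
    [0,0,0],
    [0,0,0],
  ],
)

```text
clock: 34.17
ee_pos: [663.5, 25.2, 48.5]
tcp_rot: [2.61, -1.748, -0.0]
wrist_force: [-0.9, -0.8, 0.3]
gripper_width: 0.003
```

Request:
servo_tool(
  fingers=[1,1,1,1],
  linear=[
    [-0.3,0,0],
    [-0.6,0,0],
    [-0.9,0,0],
    [-0.9,0,0],
  ],
  angular=[
    [0,0,0],
    [0,0,0],
    [0,0,0],
    [0,0,0],
  ],
)

```text
clock: 34.5
ee_pos: [663.1, 26.1, 48.5]
tcp_rot: [-2.61, 1.748, 0.0]
wrist_force: [0.1, 0.3, -1.0]
gripper_width: 0.002
```

Request:
servo_tool(
  fingers=[1,1,1,1],
  linear=[
    [-0.3,0,0],
    [-0.6,0,0],
    [-0.9,0,0],
    [-0.9,0,0],
  ],
  angular=[
    [0,0,0],
    [0,0,0],
    [0,0,0],
    [0,0,0],
  ],
)

```text
clock: 34.83
ee_pos: [662.8, 26.9, 48.5]
tcp_rot: [2.61, -1.748, -0.0]
wrist_force: [0.2, 0.0, -0.6]
gripper_width: 0.004
```

```bash
python3 pl.py side20
```

```text
((638.8533325195312, 81.25432586669922), (87.17865753173828, 103.14366912841797), 21.742298126220703)
in box frame (side cal): [20.03525246 12.69773781] corners [[-23.4, 64.4], [-23.7, -38.8], [63.5, -39.0], [63.8, 64.1]]
tip in box frame shifted(-2.7,-.6) [ 19.23177451 -46.2591769 ] [-0.32167621  0.27342385  0.06297825]
```

Request:
servo_tool(
  fingers=[1,1,1,1],
  linear=[
    [-0.3,0,0],
    [-0.6,0,0],
    [-0.9,0,0],
    [-0.9,0,0],
  ],
  angular=[
    [0,0,0],
    [0,0,0],
    [0,0,0],
    [0,0,0],
  ],
)

```text
clock: 35.22
ee_pos: [662.5, 27.7, 48.5]
tcp_rot: [-2.611, 1.748, -0.0]
wrist_force: [-0.0, -1.0, 0.0]
gripper_width: 0.004
```

Request:
servo_tool(
  fingers=[1,1,1,1],
  linear=[
    [-0.3,0,0],
    [-0.6,0,0],
    [-0.9,0,0],
    [-0.9,0,0],
  ],
  angular=[
    [0,0,0],
    [0,0,0],
    [0,0,0],
    [0,0,0],
  ],
)

```text
clock: 35.55
ee_pos: [662.1, 28.6, 48.5]
tcp_rot: [2.61, -1.748, -0.0]
wrist_force: [0.4, -0.2, -0.4]
gripper_width: 0.005
```

Request:
servo_tool(
  fingers=[1,1,1,1],
  linear=[
    [-0.3,0,0],
    [-0.6,0,0],
    [-0.9,0,0],
    [-0.9,0,0],
  ],
  angular=[
    [0,0,0],
    [0,0,0],
    [0,0,0],
    [0,0,0],
  ],
)

```text
clock: 35.88
ee_pos: [661.7, 29.4, 48.5]
tcp_rot: [2.61, -1.748, -0.0]
wrist_force: [0.3, -0.4, 0.9]
gripper_width: 0.002
```

```bash
python3 pl.py side21; python3 - <<'E'
import cv2
a=cv2.imread('pics/side21.png')[175:265,315:415]
cv2.imwrite('pics/side21c.png',cv2.resize(a,None,fx=6,fy=6,interpolation=cv2.INTER_CUBIC))
E
```

```text
((639.03515625, 81.32684326171875), (86.78715515136719, 103.14366912841797), 21.742298126220703)
in box frame (side cal): [20.23100321 12.69720404] corners [[-23.0, 64.4], [-23.3, -38.8], [63.5, -39.0], [63.8, 64.1]]
tip in box frame shifted(-2.7,-.6) [ 19.21096289 -43.56423627] [-0.02787734  0.43084423 -0.54084038]
```

View pics/side21c.png

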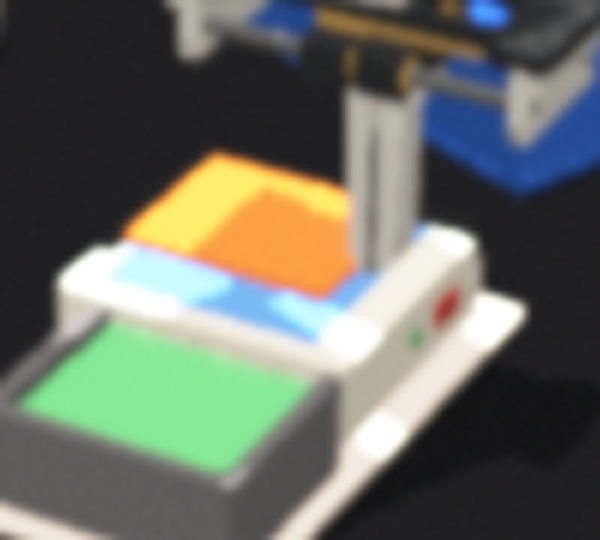

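Request:
servo_tool(
  fingers=[1,1,1,1],
  linear=[
    [-0.3,0,0],
    [-0.6,0,0],
    [-0.9,0,0],
    [-0.9,0,0],
  ],
  angular=[
    [0,0,0],
    [0,0,0],
    [0,0,0],
    [0,0,0],
  ],
)

```text
clock: 36.27
ee_pos: [661.4, 30.2, 48.5]
tcp_rot: [-2.61, 1.748, 0.0]
wrist_force: [0.3, 0.4, -0.3]
gripper_width: 0.006
```

Request:
servo_tool(
  fingers=[1,1,1,1],
  linear=[
    [-0.3,0,0],
    [-0.6,0,0],
    [-0.9,0,0],
    [-0.9,0,0],
  ],
  angular=[
    [0,0,0],
    [0,0,0],
    [0,0,0],
    [0,0,0],
  ],
)

```text
clock: 36.6
ee_pos: [661.1, 31.0, 48.5]
tcp_rot: [-2.61, 1.748, 0.0]
wrist_force: [-0.5, -0.6, 0.2]
gripper_width: 0.003
```

Request:
servo_tool(
  fingers=[1,1,1,1],
  linear=[
    [-0.3,0,0],
    [-0.6,0,0],
    [-0.9,0,0],
    [-0.9,0,0],
  ],
  angular=[
    [0,0,0],
    [0,0,0],
    [0,0,0],
    [0,0,0],
  ],
)

```text
clock: 36.93
ee_pos: [660.8, 31.8, 48.5]
tcp_rot: [2.61, -1.748, 0.0]
wrist_force: [0.2, 0.0, -0.6]
gripper_width: 0.007
```

Request:
servo_tool(
  fingers=[1,1,1,1],
  linear=[
    [-0.3,0,0],
    [-0.6,0,0],
    [-0.9,0,0],
    [-0.9,0,0],
  ],
  angular=[
    [0,0,0],
    [0,0,0],
    [0,0,0],
    [0,0,0],
  ],
)

```text
clock: 37.27
ee_pos: [660.6, 32.4, 48.7]
tcp_rot: [2.61, -1.748, 0.001]
wrist_force: [1.9, -3.4, 0.9]
gripper_width: 0.001
```

Request:
servo_tool(
  fingers=[1,1,1,1],
  linear=[
    [-0.3,0,0],
    [-0.6,0,0],
    [-0.9,0,0],
    [-0.9,0,0],
  ],
  angular=[
    [0,0,0],
    [0,0,0],
    [0,0,0],
    [0,0,0],
  ],
)

```text
clock: 37.6
ee_pos: [660.5, 32.7, 48.9]
tcp_rot: [2.61, -1.748, 0.003]
wrist_force: [1.8, -6.3, 2.2]
gripper_width: 0.005
```

```bash
python3 pl.py side22; python3 - <<'E'
import cv2
a=cv2.imread('pics/side22.png')[175:265,315:415]
cv2.imwrite('pics/side22c.png',cv2.resize(a,None,fx=6,fy=6,interpolation=cv2.INTER_CUBIC))
E
```

```text
((639.03515625, 81.32684326171875), (86.78715515136719, 103.14366912841797), 21.742298126220703)
in box frame (side cal): [20.23100321 12.69720404] corners [[-23.0, 64.4], [-23.3, -38.8], [63.5, -39.0], [63.8, 64.1]]
tip in box frame shifted(-2.7,-.6) [ 19.30438498 -39.92874111] [ 2.63084398 -6.67794262  2.60715398]
```

View pics/side22c.png

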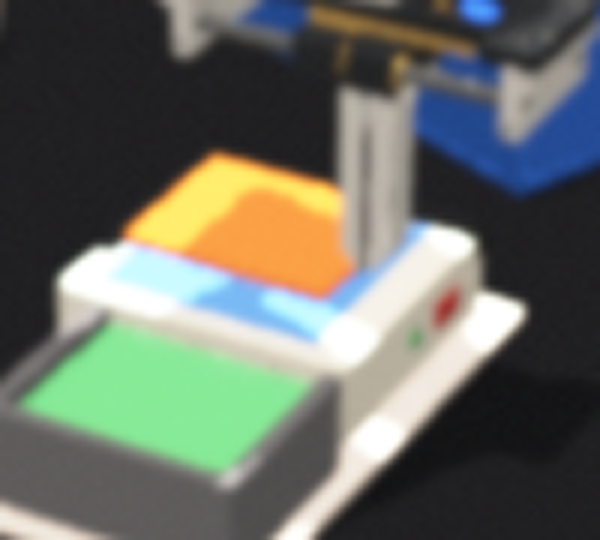

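The side rail contact is firm at about 7 N. I'll withdraw and check from above.

Request:
servo_tool(
  fingers=[1,1,1,1,1,1,1,1,1,1,1,1,1],
  linear=[
    [1,0,0],
    [4,0,0],
    [10,0,-1],
    [10,0,-15],
    [10,0,-45],
    [10,0,-80],
    [40,20,-100],
    [80,50,-110],
    [110,80,-110],
    [150,110,-110],
    [190,140,-110],
    [200,150,-110],
    [200,150,-110],
  ],
  angular=[
    [0,0,0],
    [0,0,0],
    [0,0,0],
    [0,0,0],
    [0,0,0],
    [0,0,0],
    [0,0,0],
    [0,0,0],
    [0,0,0],
    [0,0,0],
    [0,0,0],
    [0,0,0],
    [0,0,0],
  ],
)

```text
clock: 38.73
ee_pos: [595.4, -214.7, 159.6]
tcp_rot: [2.605, -1.755, 0.001]
wrist_force: [-1.0, 0.2, -0.1]
gripper_width: 0.007
```

```bash
python3 pl.py side23; python3 look.py top top23 250 140 400 260;python3 - <<'E'
import cv2
a=cv2.imread('pics/side23.png')[180:280,300:420]
cv2.imwrite('pics/side23c.png',cv2.resize(a,None,fx=6,fy=6,interpolation=cv2.INTER_CUBIC))
a=cv2.imread('pics/top23.png')[140:230,260:360]
cv2.imwrite('pics/top23c.png',cv2.resize(a,None,fx=8,fy=6.66,interpolation=cv2.INTER_CUBIC) if 0 else cv2.resize(a,None,fx=6.5,fy=6.5,interpolation=cv2.INTER_CUBIC))
E
```

```text
((639.5667724609375, 82.28739166259766), (85.97428131103516, 102.35376739501953), 22.448699951171875)
in box frame (side cal): [21.08252882 13.39014932] corners [[-22.4, 64.2], [-21.4, -38.2], [64.6, -37.4], [63.6, 65.0]]
tip in box frame shifted(-2.7,-.6) [-131.33425924 -242.97982365] [0.52729687 1.00732583 0.02522417]
38.8333 [ 597.19577827 -209.75920402  159.40768836] [ 0.03002956  1.26528521 -0.56265184] [0.00646003 0.1462725  0.00300301]
```

View pics/side23c.png

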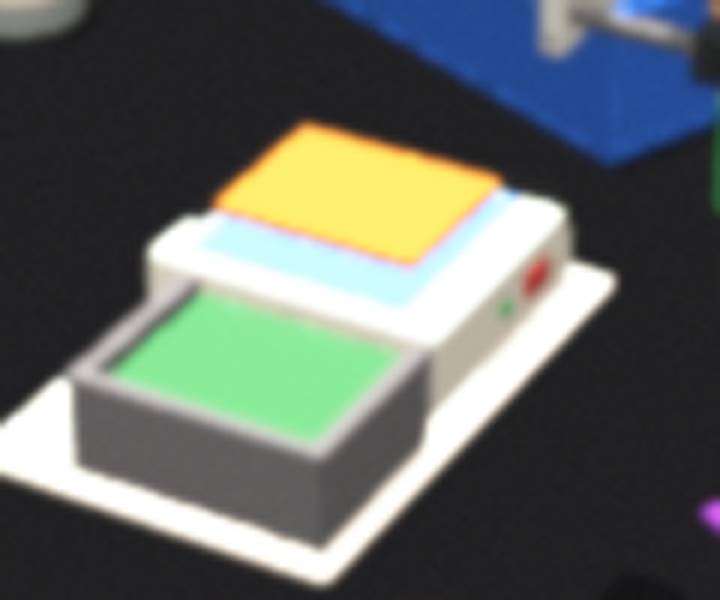

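View pics/top23c.png

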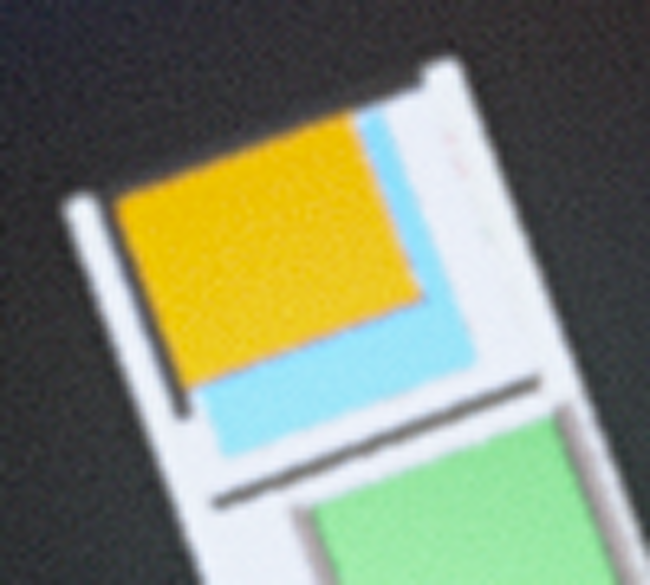

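```bash
python3 - <<'E'
from h import *
p=pickle.load(open('pics/top23.pkl','rb')); p0=pickle.load(open('pics/top0.pkl','rb'))
hsv=cv2.cvtColor(p['pixels'],cv2.COLOR_RGB2HSV)
def rect(m,z,b):
    k=np.zeros_like(m);k[b[1]:b[3],b[0]:b[2]]=1;m=m*k
    c=max(cv2.findContours(m,cv2.RETR_EXTERNAL,cv2.CHAIN_APPROX_NONE)[0],key=cv2.contourArea)[:,0]
    return cv2.minAreaRect(np.array([atz(p,u,z)[:2] for u in c]).astype(np.float32))
am=((hsv[...,0]>15)&(hsv[...,0]<35)&(hsv[...,1]>110)&(hsv[...,2]>120)).astype(np.uint8)
gr=((hsv[...,0]>40)&(hsv[...,0]<75)&(hsv[...,1]>60)&(hsv[...,2]>120)).astype(np.uint8)
ra=rect(am,52,(260,145,340,215)); print('amber',ra); print('green',rect(gr,48,(295,195,362,255)))
# brightness profiles across rails in box frame
g=cv2.cvtColor(p['pixels'],cv2.COLOR_RGB2HSV)
a=np.radians(22.1); ex=np.array([np.cos(a),np.sin(a)]); ey=np.array([-ex[1],ex[0]]); c=np.array(ra[0])
for v in(-40,-20,0,20,40):
    pts=[proj(p,[*(c+ex*u+ey*v),52])[0] for u in np.arange(34,50,1.)]
    s=cv2.remap(p['pixels'],np.float32([[q[0] for q in pts]]),np.float32([[q[1] for q in pts]]),cv2.INTER_LINEAR)[0]; print('x',v,[int(q[0]) for q in s])
for u in(-32,-15,0,15,32):
    pts=[proj(p,[*(c+ex*u+ey*v),52])[0] for v in np.arange(44,60,1.)]
    s=cv2.remap(p['pixels'],np.float32([[q[0] for q in pts]]),np.float32([[q[1] for q in pts]]),cv2.INTER_LINEAR)[0]; print('y',u,[int(q[0]) for q in s])
E
```

```text
amber ((645.616943359375, 89.42166137695312), (80.78184509277344, 100.27767944335938), 22.34849739074707)
green ((526.0026245117188, 5.97894287109375), (79.11045837402344, 101.382568359375), 22.360265731811523)
x -40 [236, 232, 226, 213, 190, 166, 143, 118, 96, 83, 75, 66, 64, 61, 59, 56]
x -20 [235, 232, 229, 210, 192, 169, 144, 117, 97, 83, 71, 65, 61, 58, 56, 54]
x 0 [235, 233, 221, 206, 188, 163, 134, 110, 93, 78, 66, 65, 63, 60, 58, 57]
x 20 [236, 232, 218, 204, 182, 158, 131, 110, 90, 73, 70, 66, 63, 59, 56, 53]
x 40 [236, 230, 223, 210, 188, 162, 137, 114, 94, 81, 72, 64, 61, 58, 55, 53]
y -32 [236, 229, 216, 201, 173, 143, 117, 109, 103, 110, 133, 156, 179, 201, 222, 228]
y -15 [236, 231, 224, 206, 181, 155, 128, 105, 95, 110, 126, 149, 173, 200, 214, 225]
y 0 [235, 231, 226, 203, 178, 154, 131, 111, 104, 116, 132, 156, 183, 209, 219, 228]
y 15 [235, 230, 226, 204, 178, 151, 129, 107, 101, 113, 127, 152, 179, 205, 217, 227]
y 32 [236, 233, 219, 200, 181, 154, 129, 108, 105, 104, 120, 146, 172, 195, 213, 230]
```

```bash
python3 -c "
from cell import r
print(r.get_obs()['clock']); print(r.job_done())"
```

```text
38.8333
the job is handed in; nothing more can be done
None
```

I slid the amber plate off the glass stack onto the light box and brought it home in the corner against both black stop rails. I handed the job in at 38.8 s, with the arm clear of everything. No verdict was reported.

**How it went:** I dragged the plate with the shut fingertips at about 5–7 N. It dropped about 2.5 mm flat onto the box as it left the stack. I then seated it by gently pushing its free edges: about 11 N along the end-rail direction (a little over 13 N total with the downward part) and about 7 N against the side rail.

**Last checks:**
- **Fit against the rails:** in the final top picture the brightness across both rails is smooth and even, with no bright gap showing. The plate's yaw is 22.35°, against 22.3° for the box's panel.
- **Glass plates:** the top glass plate is within about 1 mm of where the amber plate started above it.
- **Bystanders:** I did not measure the other things on the bench again, but nothing I did came near them.

**What disagreed:** the two cameras and the arm's own position differed by about 3–6 mm in absolute terms. I therefore relied on the felt rail contacts and on relative views, not on absolute coordinates.

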